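Knock the wedge out of a seal-carving bed and free the finished seal

ROBOT

A 6-joint arm with a two-finger parallel gripper is mounted at the origin on a cart in front of the work surface, level with it; the furniture and walls round the work are solid. World frame = base frame: x ahead of the robot, y to its left, z up, the work surface at z = 0. Lengths are in m, angles in rad, forces in N, time in s.
With the tool pointing down it reaches from about 0.375 to 0.9 m from the base axis. Payload 3.1 kg.
Tool frame: the origin (TCP) lies midway between the tips of the shut fingers; the grasp point (between the pads) lies 19 mm behind it; z points along the fingers, y is the direction in which the jaws open and shut (so a half turn about z gives the same grasp; the last joint's range is limited). The gripper opens to 85 mm and grips with 20 to 120 N. Pads are 22 mm wide; open, the fingers measure 114 mm over their backs; the gripper's body (76 mm by 85 mm) begins 54 mm behind the grasp point. The pads swing forward as they close: fully open they stand 13 mm farther back than shut.
Start: joints at [-1.446, 0.527, 1.433, -0, 1.181, -0.178], TCP at [0.186, -0.597, 0.231] pointing down, gripper open.
Joint ranges: [-3.08, 3.08], [-0.75, 2.2], [0.22, 2.44], [-1.43, 4.57], [0, 2.65], [-2.85, 2.85]. Speed limits (rad/s): [2.79, 2.79, 3.14, 3.14, 3.14, 3.14].

INTERFACE

Orientations are given as a unit quaternion [x, y, z, w].
In Python, from station import manip gives the robot as it stands.
- The arm moves only by the tool servo_tool, never from a script. Its argument "motion" is a list of rows, each a list of 7 numbers: the shift along the tool's x, y, z in mm, then the turn, a rotation vector about the tool's x, y, z in rad, then the opening, from -1 (shut) to 1 (fully open), so that 0 is half open. In form: [[x, y, z, rx, ry, rz, hand], ...]. A call has 1 to 12 rows; each row shifts and turns the pose as measured when the row begins, along the tool's axes as they then stand; what a row does not reach is not made up. A row lasts 1/12 s, in which the tool goes at most 41.7 mm and 7.16 degrees, less where a joint would pass 70% of its speed; a pose out of reach is approached as far as the arm can. A call with a gripper value outside its range is refused whole. The fingers move at their own pace and stop on an object; "grip_force" is the grip in N (left out, the last holds). Time passes only in rows, so rows that do not move let the fingers close. It gives the time, the measured TCP pose, the force and the opening at its end, in the units of the state.
- manip.sense(): the state, without advancing time (a new reading comes with each control period).
- manip.snapshot(name): name is "side" or "top" or "wrist"; returns a dict with "frame" (480x640x3 uint8, red, green, blue), "mtx" (3x3 intrinsics, pixels), "world_from_camera" (4x4, takes a point from camera to world coordinates). Camera axes: x right, y up, looking along -z (the intrinsics and any distortion apply to the point x, -y, -z); pixel columns grow to the right and rows downward; lengths in m; the calibration is good to about 2 mm. The wrist camera is an equidistant fisheye: a pixel r from the principal point sees the ray r / f radians off the axis. A picture is of the moment at which its call begins. There is no depth.
- manip.sign_off(): hands the job in, once; it reports no verdict.
The state is a dict: "t": time; "q": joint angles; "qd": joint speeds; "tau": joint torques, N m; "tcp_pos": TCP position; "tool_rot": TCP orientation; "force": force on the tool from outside, world axes, zero at the start; "ft_torque": the same for the moment, N m; "finger_gap": opening from 0.0 (shut) to 1.0 (fully open).
Only numpy, scipy, OpenCV 4.12 (cv2) and the standard library are available. Lean on these libraries where they do the work, as an engineer would, in place of code of your own. Each camera call takes 0.05 s, during which the arm holds its last target.

TASK

The finished stone seal is clamped in the wooden seal-carving bed by a tapered wedge. Pick up the loose wooden block and use it, not the fingers, to knock the wedge's projecting narrow end back, nearly flush with the bed, until the wedge is loose; then lay the block down on the table, lift the wedge out of the bed and lay it on the table too. Last, lift out the seal and stand it upright on the table beside the round seal-paste tin, ready for printing, without ever knocking the seal with the block or toppling it and without disturbing the tin or the other things about.

Things in the scene. Friction and masses are not known exactly. Their poses are not given: they have to be found in the camera images.
- seal_bed: Wooden seal-carving bed fixed to the table: x runs across it, y along it, z up; origin at table height. It covers x -42 to 42, y -48 to 62 mm. Full-width rear cheek y -48 to -26 and fixed jaw y 40 to 62 (tops z 36); side rails on both sides, y -5 to 41 (tops z 34); base board top z 12. Fixed jaw, seal, sliding jaw, wedge and rear cheek follow one another along -y.
- wedge_gap (a point): Point fixed on the bed at bed x 0, y -18, z 12 mm: middle of the floor of the open-topped gap that runs right across the bed between sliding jaw (top z 34) and rear cheek, in which the wedge lies along bed x. Sprung cork behind the seal squeezes seal, jaw and wedge with about 12 N while the wedge is tight.
- wedge: Loose tapered pale-wood bar, 50 g, 128 mm long (x), 32 high (z); 9.4 thick at its narrow end (x -64: y -7.9 to 1.5), 22.2 at its broad end (x 64: y -7.9 to 14.3). Origin: centre of the underside, at the start at bed x -2, y -18, z 12 mm, axes parallel to the bed's; narrow end 24 mm out of the bed on the bed's -x side (towards the robot), broad end 20 mm out on the other.
- wedge_narrow (a point): Middle of the wedge's narrow end face (9.4 x 32 mm). Pushed here along the bed's +x with 15 to 20 N the wedge is driven back; from 15 to 20 mm on it is loose and lifts straight up. A block pushing here meets the bed's side after 24 mm.
- wedge_center (a point): Middle of the wedge: 16 mm above the origin of its underside. Keep clear of the shut brush case right of the bed: a dark box 60 mm high, x 0.27 to 0.53, y below 0.10 m in the robot frame.
- seal_stone: Plain square stone seal 24 x 24 x 55 mm, 70 g, standing upright in the bed at bed x 0, y 24 mm, its foot at z 12 mm, so that it stands 33 mm above the rails. Sides parallel to the bed's x and y. Origin: centre of its underside; z up.
- block: Loose pale wooden block with rounded edges, 92 mm long (x), 34 mm wide (y), 40 mm high (z), 100 g, lying roughly crosswise on the table between robot and bed. Origin: centre of its underside. The table at x 0.36 to 0.47, y 0.11 to 0.29 m in the robot frame holds nothing else, and the table 50 to 120 mm behind the bed's middle (bed +x) is free too.
- block_center (a point): Middle of the block: 20 mm above the origin of its underside.
- paste_tin: Round lidded tin of seal paste, 66 mm across, 22 mm high, on the table, left of the block. Origin: centre of its underside. The seal goes beside it: their centres within 150 mm. Must stay where it is.
- dish: Bystander: shallow white porcelain ink dish, 83 mm across, 17 mm high. Origin: centre of its underside.
- knob_seal: Bystander: brown stone seal with a round knob on top, 20 x 20 x 54 mm, standing on the table. Origin: centre of its underside.
- rubber: Bystander: worn eraser in a sleeve, 19 x 43 x 12 mm. Origin: centre of its underside.
- bottle: Bystander: white ink bottle with a pointed cap, 42 mm across, 110 mm high, behind the bed to the right. Origin: centre of its underside.
There are look-alikes about, which are no part of the job. What is shaped like the seal_stone but yellow is not meant.

How it is judged:
By the outcome, as a careful person would: the job done as asked, in the order asked, and still so for the second after the job is handed in, with the robot touching nothing.
It also fails if it takes over 64 s, if anything falls off the work surface, if the arm or the gripper's body presses on something with over 40 N, if the wrist force passes 120 N, or if a joint passes its speed limit or range.

## Working session

There is one attempt and no reset: what is moved stays moved. The work goes in short steps, Python scripts to look and compute and a tool call to move; the robot and the scene stay as the last step left them, time stands still between calls to the robot, and variables do not carry over. Pictures are saved under pics/ and viewed, and the job is handed in when it is done.

Besides the shell and the picture viewer there is one more tool, called in YAML: its name, and indented under it one key for each argument. servo_tool: Moves the arm, as the interface text tells. Its arguments: {"type":"object","properties":{"motion":{"type":"array"},"grip_force":{"type":"number"}},"required":["motion"]}

```bash
ls; mkdir -p pics; cat > h.py <<'E'
import numpy as np, cv2, json
from station import manip
from scipy.spatial.transform import Rotation as R
def snap(n,f):
    s=manip.snapshot(n); cv2.imwrite('pics/'+f+'.png',s['frame'][:,:,::-1]); np.savez('pics/'+f+'.npz',**{k:np.array(v) for k,v in s.items()}); return s
def load(f): return dict(np.load('pics/'+f+'.npz'))
def ray(s,u,v,fish=False):
    K=np.array(s['mtx']);T=np.array(s['world_from_camera'])
    x=(u-K[0,2])/K[0,0];y=(v-K[1,2])/K[1,1]
    if fish:
        r=np.hypot(x,y); d=np.array([np.sin(r)*x/max(r,1e-9),-np.sin(r)*y/max(r,1e-9),-np.cos(r)])
    else: d=np.array([x,-y,-1])
    return T[:3,3],T[:3,:3]@d
def onz(s,u,v,z,fish=False):
    o,d=ray(s,u,v,fish); return o+d*(z-o[2])/d[2]
def proj(s,p,fish=False):
    K=np.array(s['mtx']);T=np.array(s['world_from_camera'])
    c=T[:3,:3].T@(np.array(p)-T[:3,3]); x,y,z=c[0],-c[1],-c[2]
    if fish:
        r=np.hypot(x,y);th=np.arctan2(r,z); x,y=x/r*th,y/r*th
    else: x,y=x/z,y/z
    return K[0,0]*x+K[0,2],K[1,1]*y+K[1,2]
E
python3 - <<'E'
from h import *
for n in('side','top','wrist'):
    s=snap(n,n+'0'); print(n,np.round(s['mtx'],1).tolist(),np.round(s['world_from_camera'],3).tolist(),[k for k in s])
print(manip.sense())
E
```

```text
pics
side [[573.4, 0.0, 311.5], [0.0, 573.4, 238.0], [0.0, 0.0, 1.0]] [[-0.995, 0.057, -0.08, 0.505], [-0.095, -0.368, 0.925, 1.185], [0.023, 0.928, 0.372, 0.435], [0.0, 0.0, 0.0, 1.0]] ['frame', 'mtx', 'world_from_camera']
top [[592.9, 0.0, 309.9], [0.0, 592.9, 248.9], [0.0, 0.0, 1.0]] [[0.002, 0.984, -0.176, 0.373], [-1.0, -0.003, -0.028, 0.253], [-0.028, 0.176, 0.984, 1.218], [0.0, 0.0, 0.0, 1.0]] ['frame', 'mtx', 'world_from_camera']
wrist [[371.6, 0.0, 317.8], [0.0, 371.6, 239.5], [0.0, 0.0, 1.0]] [[0.299, 0.919, 0.259, 0.251], [-0.954, 0.288, 0.079, -0.576], [-0.002, -0.27, 0.963, 0.374], [0.0, 0.0, 0.0, 1.0]] ['frame', 'mtx', 'world_from_camera']
{'t': 0.15, 'q': array([-1.44649310e+00,  5.28268955e-01,  1.43361116e+00, -3.57074552e-06,
        1.18139248e+00, -1.78520236e-01]), 'qd': array([ 0.00099884, -0.00103345, -0.00376766, -0.00056606,  0.00166822,
       -0.00023785]), 'tau': array([ 6.25025041e-04, -4.42743587e+01, -1.78276277e+01, -2.32862940e-04,
        5.62890200e-03,  1.32230184e-05]), 'tcp_pos': array([ 0.18633135, -0.59600454,  0.23054737]), 'tool_rot': array([ 9.88558675e-01,  1.50834480e-01,  2.11169934e-05, -8.39705623e-04]), 'force': array([ 0.73018344,  0.07461212, -0.27502136]), 'ft_torque': array([-0.01490677,  0.01169975,  0.0546764 ]), 'finger_gap': 0.997841510644789}
```

View pics/top0.png

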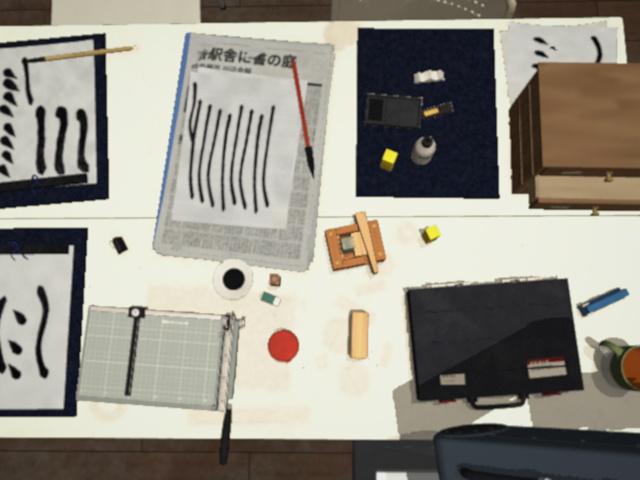

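View pics/side0.png

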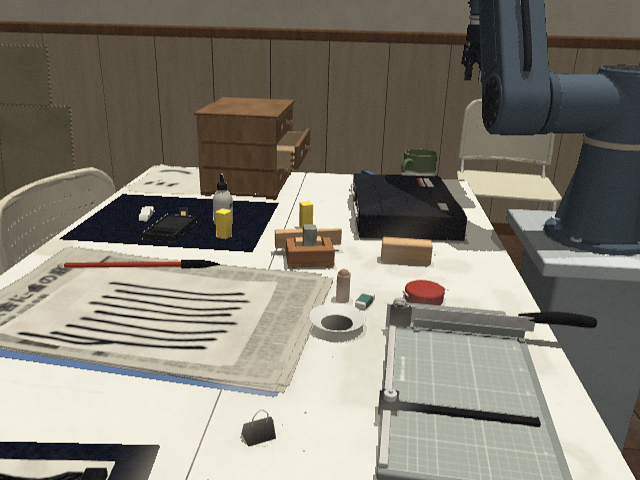

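The top view shows the bed near (353,243), the wedge running (363,213)-(376,272), the block at (359,335), the tin at (283,346) and a yellow look-alike at (431,233). I'll zoom in.

```bash
python3 - <<'E'
import cv2
a=cv2.imread('pics/top0.png')[200:370,255:445]; cv2.imwrite('pics/z1.png',cv2.resize(a,None,fx=4,fy=3.5,interpolation=cv2.INTER_CUBIC)[:600,:800])
a=cv2.imread('pics/side0.png')[205:320,260:450]; cv2.imwrite('pics/z2.png',cv2.resize(a,None,fx=4,fy=4,interpolation=cv2.INTER_CUBIC))
E
```

```text
(no output)
```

View pics/z1.png

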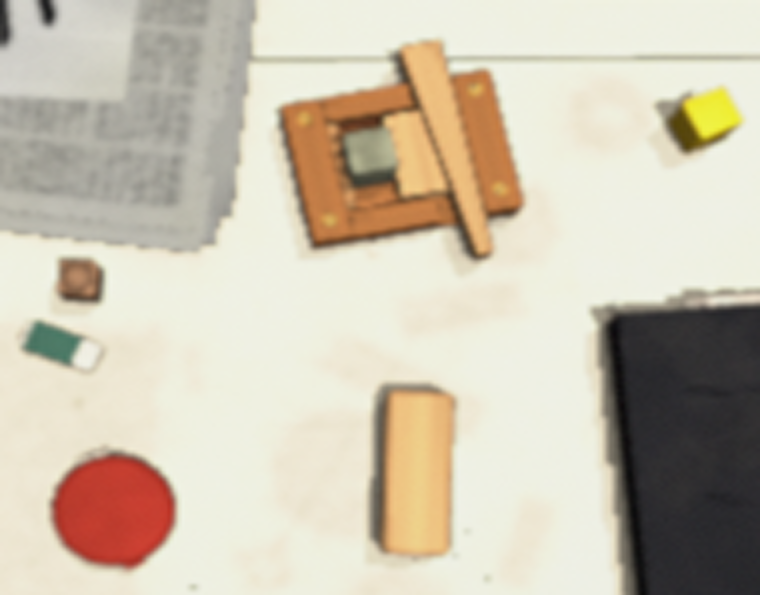

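View pics/z2.png

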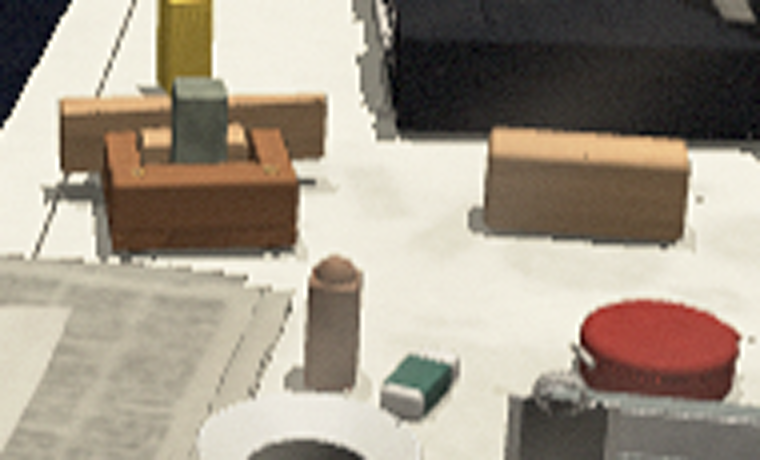

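```bash
cat > m.py <<'E'
from h import *
def Z(u,v): return 255+u/4,200+v/3.5
s=load('top0')
def P(n,u,v,z):
    p=onz(s,*Z(u,v),z); print(n,np.round(p*1000,1)); return p
if __name__=='__main__':
    for n,u,v in [('bed FL +x+y',283,105),('+x-y',488,70),('-x-y',522,210),('-x+y',315,245)]: P(n,u,v,.036)
    for n,u,v in [('w br l',400,48),('w br r',440,42),('w nar l',470,257),('nar r',492,250)]: P(n,u,v,.044)
    for n,u,v in [('seal',345,132),('',388,127),('',396,176),('',352,184)]: P(n,u,v,.067)
    for n,u,v in [('blk',390,388),('',453,393),('',450,555),('',385,553)]: P(n,u,v,.040)
    P('tin',114,510,.022);P('knob',80,280,.05);P('rub',62,346,.012)
    for n,u,v in [('yel',695,97),('',728,90),('',742,118),('',710,137)]: P(n,u,v,.055)
E
python3 m.py
```

```text
bed FL +x+y [623.2 253.8  36. ]
+x-y [643.6 149.4  36. ]
-x-y [561.1 133.8  36. ]
-x+y [541. 238.  36.]
w br l [655.1 194.3  44. ]
w br r [658.6 174.   44. ]
w nar l [532.8 161.   44. ]
nar r [536.8 150.   44. ]
seal [601.  223.2  67. ]
 [603.8 201.9  67. ]
 [575.6 198.3  67. ]
 [571.1 220.   67. ]
blk [458.7 201.4  40. ]
 [455.9 170.3  40. ]
 [365.9 173.2  40. ]
 [367.  204.8  40. ]
tin [390.7 338.8  22. ]
knob [519.2 354.9  50. ]
rub [485.2 367.   12. ]
yel [623.   48.3  55. ]
 [627.   31.8  55. ]
 [610.7  25.5  55. ]
 [599.8  41.7  55. ]
```

```bash
cat >> h.py <<'E'
def yaw_of(q): 
    x=R.from_quat(q).apply([1,0,0]); return np.arctan2(x[1],x[0])
def plan(wps,hand,step=38,rot=0.115):
    """wps: list of (x,y,z mm, yaw deg, unwrapped near current)"""
    s=manip.sense(); p=s['tcp_pos']*1000; th=yaw_of(s['tool_rot'])
    rt=R.from_quat(s['tool_rot'])
    rows=[]; first=True
    for w in wps:
        t=np.array(w[:3],float); ty=np.radians(w[3]); dy=(ty-th+np.pi)%(2*np.pi)-np.pi
        if len(w)>4: dy=np.radians(w[4])
        st=w[5] if len(w)>5 else step
        n=int(max(np.ceil(np.linalg.norm(t-p)/st),np.ceil(abs(dy)/rot),1))
        for i in range(n):
            d=(t-p)/(n-i)
            c,sn=np.cos(th),np.sin(th)
            rx=ry=0
            if first:
                want=R.from_matrix(np.array([[c,sn,0],[sn,-c,0],[0,0,-1]]).T)
                e=(rt.inv()*want).as_rotvec(); rx,ry=e[0],e[1]; first=False
            r=[c*d[0]+sn*d[1], sn*d[0]-c*d[1], -d[2]]
            k=dy/(n-i)
            r=[round(v,1) for v in r]+[round(rx,3),round(ry,3),round(-k,3),hand]
            rows.append(r); p=p+d; th+=k; dy-=k
    print(len(rows),'rows'); 
    for i in range(0,len(rows),12): print(json.dumps(rows[i:i+12]))
def st():
    s=manip.sense(); print('t',round(s['t'],2),'p',np.round(s['tcp_pos']*1000,1),'yaw',round(np.degrees(yaw_of(s['tool_rot'])),2),'tilt',np.round(R.from_quat(s['tool_rot']).apply([0,0,1]),4)[:2],'F',np.round(s['force'],1),'gap',round(s['finger_gap'],3),'q',np.round(s['q'],2))
E
python3 - <<'E'
from h import *
plan([(400,-260,231,80),(440,0,231,130),(410,188,200,178)],1)
E
```

```text
27 rows
[[27.6, -23.4, -0.0, -0.002, -0.0, -0.099, 1], [29.8, -20.5, -0.0, 0, 0, -0.099, 1], [31.7, -17.4, -0.0, 0, 0, -0.099, 1], [33.3, -14.2, -0.0, 0, 0, -0.099, 1], [34.5, -10.8, -0.0, 0, 0, -0.099, 1], [35.4, -7.4, -0.0, 0, 0, -0.099, 1], [36.0, -3.8, -0.0, 0, 0, -0.099, 1], [36.2, -0.2, -0.0, 0, 0, -0.099, 1], [36.0, 3.4, -0.0, 0, 0, -0.099, 1], [35.5, 6.9, -0.0, 0, 0, -0.099, 1], [34.7, 10.4, -0.0, 0, 0, -0.099, 1], [32.9, -0.7, -0.0, 0, 0, -0.109, 1]]
[[32.8, 2.9, -0.0, 0, 0, -0.109, 1], [32.3, 6.4, -0.0, 0, 0, -0.109, 1], [31.4, 9.9, -0.0, 0, 0, -0.109, 1], [30.1, 13.2, -0.0, 0, 0, -0.109, 1], [28.5, 16.4, -0.0, 0, 0, -0.109, 1], [26.5, 19.4, -0.0, 0, 0, -0.109, 1], [24.2, 22.2, -0.0, 0, 0, -0.109, 1], [20.4, 12.2, 3.9, 0, 0, -0.105, 1], [19.0, 14.3, 3.9, 0, 0, -0.105, 1], [17.4, 16.2, 3.9, 0, 0, -0.105, 1], [15.6, 17.9, 3.9, 0, 0, -0.105, 1], [13.7, 19.5, 3.9, 0, 0, -0.105, 1]]
[[11.6, 20.8, 3.9, 0, 0, -0.105, 1], [9.3, 21.9, 3.9, 0, 0, -0.105, 1], [7.0, 22.7, 3.9, 0, 0, -0.105, 1]]
```

servo_tool:
  motion:
    - [28,-23,0,-0.002,0,-0.1,1]
    - [30,-20,0,0,0,-0.1,1]
    - [32,-17,0,0,0,-0.1,1]
    - [33,-14,0,0,0,-0.1,1]
    - [34,-11,0,0,0,-0.1,1]
    - [35,-7,0,0,0,-0.1,1]
    - [36,-4,0,0,0,-0.1,1]
    - [36,0,0,0,0,-0.1,1]
    - [36,3,0,0,0,-0.1,1]
    - [36,7,0,0,0,-0.1,1]
    - [35,10,0,0,0,-0.1,1]
    - [33,-1,0,0,0,-0.11,1]

```text
t: 1.15
tcp_pos: [0.4013, -0.2167, 0.226]
tool_rot: [0.712, 0.702, -0.001, 0.003]
force: [0.4, -0.0, -0.5]
finger_gap: 1.002
```

```bash
python3 - <<'E'
from h import *
st()
plan([(440,0,231,130),(410,188,200,178)],1)
E
```

```text
t 1.15 p [ 401.3 -216.7  226. ] yaw 89.17 tilt [ 0.002  -0.0053] F [ 0.4 -0.  -0.5] gap 1.002 q [-0.74  0.31  1.85 -0.    0.98 -0.72]
15 rows
[[31.0, 5.1, -0.7, 0.002, 0.005, -0.102, 1], [30.4, 8.2, -0.7, 0, 0, -0.102, 1], [29.4, 11.2, -0.7, 0, 0, -0.102, 1], [28.1, 14.2, -0.7, 0, 0, -0.102, 1], [26.5, 17.0, -0.7, 0, 0, -0.102, 1], [24.6, 19.6, -0.7, 0, 0, -0.102, 1], [22.5, 22.0, -0.7, 0, 0, -0.102, 1], [20.4, 12.2, 3.9, 0, 0, -0.105, 1], [19.0, 14.3, 3.9, 0, 0, -0.105, 1], [17.4, 16.2, 3.9, 0, 0, -0.105, 1], [15.6, 17.9, 3.9, 0, 0, -0.105, 1], [13.7, 19.5, 3.9, 0, 0, -0.105, 1]]
[[11.6, 20.8, 3.9, 0, 0, -0.105, 1], [9.3, 21.9, 3.9, 0, 0, -0.105, 1], [7.0, 22.7, 3.9, 0, 0, -0.105, 1]]
```

servo_tool:
  motion:
    - [31,5,-0.7,0.002,0.005,-0.1,1]
    - [30,8,-0.7,0,0,-0.1,1]
    - [29,11,-0.7,0,0,-0.1,1]
    - [28,14,-0.7,0,0,-0.1,1]
    - [26,17,-0.7,0,0,-0.1,1]
    - [25,20,-0.7,0,0,-0.1,1]
    - [22,22,-0.7,0,0,-0.1,1]
    - [20,12,4,0,0,-0.105,1]
    - [19,14,4,0,0,-0.105,1]
    - [17,16,4,0,0,-0.105,1]
    - [16,18,4,0,0,-0.105,1]
    - [14,19,4,0,0,-0.105,1]

```text
t: 2.15
tcp_pos: [0.4149, 0.1347, 0.2108]
tool_rot: [0.146, 0.989, 0.001, 0.002]
force: [-0.3, 0.0, -0.4]
finger_gap: 1.005
```

```bash
python3 - <<'E'
from h import *
st()
plan([(410,188,180,178)],1)
E
```

```text
t 2.15 p [414.9 134.7 210.8] yaw 163.19 tilt [0.0039 0.0014] F [-0.3  0.  -0.4] gap 1.005 q [ 0.06  0.31  1.91  0.    0.92 -1.22]
3 rows
[[6.7, 16.5, 10.3, 0.002, 0.003, -0.086, 1], [5.3, 17.1, 10.3, 0, 0, -0.086, 1], [3.8, 17.4, 10.3, 0, 0, -0.086, 1]]
```

servo_tool:
  motion:
    - [7,16,10,0.002,0.003,-0.086,1]
    - [5,17,10,0,0,-0.086,1]
    - [4,18,10,0,0,-0.086,1]
    - [0,0,0,0,0,0,1]

```text
t: 2.48
tcp_pos: [0.4066, 0.1941, 0.1793]
tool_rot: [0.007, 1.0, 0.0, -0.0]
force: [-0.0, -0.5, 0.2]
finger_gap: 1.001
```

```bash
python3 - <<'E'
from h import *
st(); s=snap('wrist','w1')
E
```

```text
t 2.48 p [406.6 194.1 179.3] yaw 179.2 tilt [-0.0006  0.0009] F [-0.  -0.5  0.2] gap 1.001 q [ 0.2   0.38  1.91  0.    0.85 -1.36]
```

View pics/w1.png

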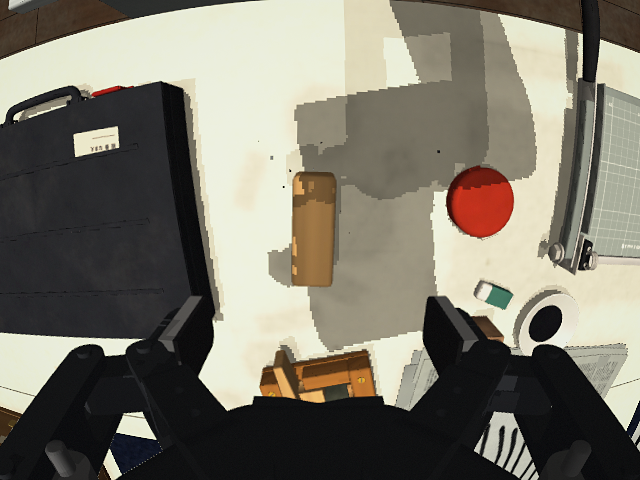

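The wrist view shows the block at (291-337, 172-286), the tin at (480,201), and the bed with the wedge at the bottom, around (315,375).

```bash
python3 - <<'E'
from h import *
s=load('w1')
for u,v in [(294,173),(336,173),(333,286),(291,286)]: print(np.round(onz(s,u,v,.040 ,True)*1000,1))
print(np.round(onz(s,480,201,.022,True)*1000,1))
t=load('top0'); a=t['frame'].astype(int)
m=((a[:,:,0]-a[:,:,2])>60).astype(np.uint8); m[:300]=0;m[:,:335]=0;m[370:]=0;m[:,385:]=0
c=max(cv2.findContours(m,0,2)[0],key=cv2.contourArea); b=cv2.boxPoints(cv2.minAreaRect(c)); print(b.tolist(),[np.round(onz(t,*p,.04)*1000,1).tolist() for p in b])
plan([(411,187,100,178),(411,187,8,178)],1,30)
E
```

```text
[364. 177.  40.]
[364.4 209.   40. ]
[456.7 206.4  40. ]
[456.2 171.9  40. ]
[388.8 336.7  22. ]
[[351.0, 311.0], [368.0, 311.0], [368.0, 358.0], [351.0, 358.0]] [[458.4, 204.3, 40.0], [458.4, 170.8, 40.0], [367.0, 172.2, 40.0], [367.0, 205.3, 40.0]]
7 rows
[[-1.3, -2.0, 26.6, 0.0, 0.0, 0.006, 1], [-1.3, -2.0, 26.6, 0, 0, 0.006, 1], [-1.4, -2.0, 26.6, 0, 0, 0.006, 1], [0.0, 0.0, 23.0, 0, 0, -0.0, 1], [0.0, 0.0, 23.0, 0, 0, -0.0, 1], [0.0, 0.0, 23.0, 0, 0, -0.0, 1], [0.0, 0.0, 23.0, 0, 0, -0.0, 1]]
```

servo_tool:
  motion:
    - [-1.4,-1.7,27,0,0,0.006,1]
    - [-1.4,-1.7,27,0,0,0.006,1]
    - [-1.4,-1.7,27,0,0,0.006,1]
    - [0,0,23,0,0,0,1]
    - [0,0,23,0,0,0,1]
    - [0,0,23,0,0,0,1]
    - [0,0,20,0,0,0,1]
    - [0,0,0,0,0,0,1]

```text
t: 3.2
tcp_pos: [0.423, 0.1834, 0.0088]
tool_rot: [0.026, 1.0, 0.001, 0.01]
force: [0.5, 0.1, 0.1]
finger_gap: 1.001
```

```bash
python3 - <<'E'
from h import *
st(); s=snap('wrist','w2')
plan([(411,189,6,178)],1,10)
E
```

```text
t 3.2 p [423.  183.4   8.8] yaw 177.04 tilt [0.0191 0.0012] F [0.5 0.1 0.1] gap 1.001 q [ 0.17  0.73  2.01 -0.01  0.38 -1.35]
2 rows
[[6.4, 2.4, 2.0, 0.003, 0.021, -0.008, 1], [6.4, 2.5, 2.0, 0, 0, -0.008, 1]]
```

View pics/w2.png

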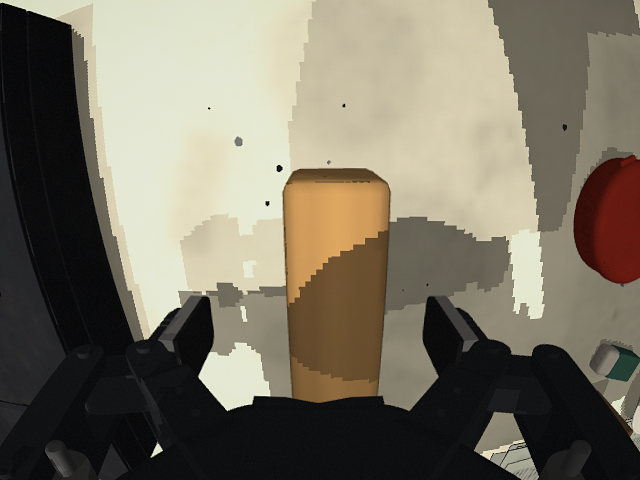

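servo_tool:
  motion:
    - [6,2.7,1,0.003,0.021,-0.008,1]
    - [6,2.7,1,0,0,-0.008,1]
    - [0,0,0,0,0,0,1]

```text
t: 3.5
tcp_pos: [0.413, 0.1889, 0.0106]
tool_rot: [0.019, 1.0, -0.0, 0.001]
force: [-0.2, -0.8, 0.1]
finger_gap: 1.0
```

```bash
python3 - <<'E'
from h import *
st()
plan([(411,189,7,178)],1,10)
E
```

```text
t 3.5 p [413.  188.9  10.6] yaw 177.83 tilt [ 0.0014 -0.0002] F [-0.2 -0.8  0.1] gap 1.0 q [ 0.18  0.73  2.01 -0.    0.4  -1.35]
1 rows
[[2.0, 0.1, 3.6, -0.0, 0.001, -0.003, 1]]
```

servo_tool:
  motion:
    - [2,0,5,0,0.001,-0.003,1]
    - [0,0,0,0,0,0,-1]
    - [0,0,0,0,0,0,-1]
    - [0,0,0,0,0,0,-1]
    - [0,0,0,0,0,0,-1]
    - [0,0,0,0,0,0,-1]
    - [0,0,0,0,0,0,-1]
    - [0,0,0,0,0,0,-1]
  grip_force: 90

```text
t: 4.17
tcp_pos: [0.4126, 0.1901, 0.0093]
tool_rot: [0.016, 1.0, 0.001, 0.004]
force: [0.2, 0.4, -1.1]
finger_gap: 0.385
```

```bash
python3 - <<'E'
from h import *
st()
E
```

```text
t 4.17 p [412.6 190.1   9.3] yaw 178.11 tilt [0.0085 0.0013] F [ 0.2  0.4 -1.1] gap 0.385 q [ 0.19  0.73  2.02 -0.    0.39 -1.35]
```

```bash
python3 - <<'E'
from h import *
plan([(412,190,50,178,0,14),(473,143,50,190.9,12.9,12)],-1)
E
```

```text
10 rows
[[0.2, -0.1, -13.6, 0.002, 0.008, -0.0, -1], [0.2, -0.1, -13.6, 0, 0, -0.0, -1], [0.2, -0.1, -13.6, 0, 0, -0.0, -1], [-8.9, -6.4, -0.0, 0, 0, -0.032, -1], [-8.7, -6.7, -0.0, 0, 0, -0.032, -1], [-8.5, -7.0, -0.0, 0, 0, -0.032, -1], [-8.3, -7.3, -0.0, 0, 0, -0.032, -1], [-8.0, -7.5, -0.0, 0, 0, -0.032, -1], [-7.8, -7.8, -0.0, 0, 0, -0.032, -1], [-7.5, -8.0, -0.0, 0, 0, -0.032, -1]]
```

servo_tool:
  motion:
    - [0,0,-14,0.002,0.008,0,-1]
    - [0,0,-14,0,0,0,-1]
    - [0,0,-14,0,0,0,-1]
    - [-9,-6.4,0,0,0,-0.032,-1]
    - [-8.7,-6.7,0,0,0,-0.032,-1]
    - [-8.5,-7,0,0,0,-0.032,-1]
    - [-8.3,-7.3,0,0,0,-0.032,-1]
    - [-8,-7.5,0,0,0,-0.032,-1]
    - [-7.8,-7.8,0,0,0,-0.032,-1]
    - [-7.5,-8,0,0,0,-0.032,-1]
    - [0,0,0,0,0,0,-1]

```text
t: 5.08
tcp_pos: [0.4734, 0.1409, 0.0507]
tool_rot: [-0.102, 0.995, -0.001, -0.004]
force: [0.5, -0.8, -1.0]
finger_gap: 0.385
```

```bash
python3 - <<'E'
from h import *
st(); plan([(473,143,18,190.9)],-1,10)
for n in ('side','top'):
    s=snap(n,n+'1')
    c=(slice(190,310),slice(260,450)) if n=='side' else (slice(200,350),slice(290,440))
    cv2.imwrite('pics/'+n+'1z.png',cv2.resize(s['frame'][c][:,:,::-1],None,fx=4,fy=4,interpolation=cv2.INTER_CUBIC))
E
```

```text
t 5.08 p [473.4 140.9  50.7] yaw -168.32 tilt [-0.0069 -0.0021] F [ 0.5 -0.8 -1. ] gap 0.385 q [ 0.06  0.66  1.89 -0.    0.59 -1.71]
4 rows
[[-0.0, 0.5, 8.2, -0.001, -0.007, 0.003, -1], [-0.0, 0.5, 8.2, 0, 0, 0.003, -1], [-0.0, 0.5, 8.2, 0, 0, 0.003, -1], [-0.0, 0.5, 8.2, 0, 0, 0.003, -1]]
```

View pics/side1z.png

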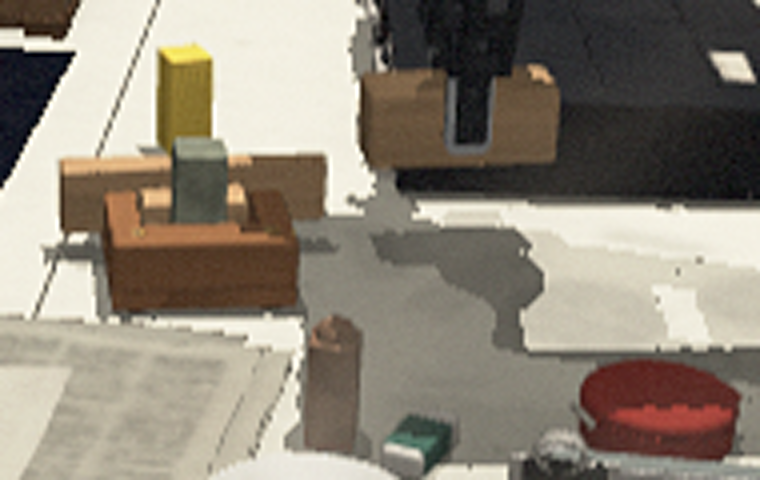

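View pics/top1z.png

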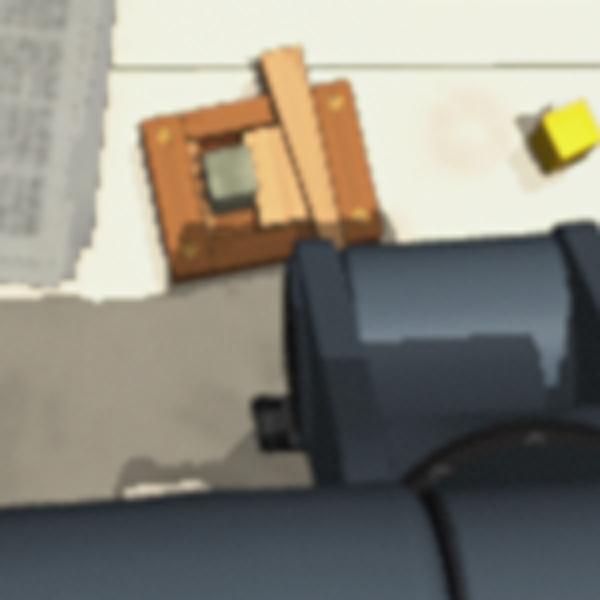

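The side view shows the block held level at (360-557, 68-168) in the crop, clear of everything. Next I lower it and line it up.

servo_tool:
  motion:
    - [0,0.5,8.2,-0.001,-0.007,0.003,-1]
    - [0,0.5,8.2,0,0,0.003,-1]
    - [0,0.5,8.2,0,0,0.003,-1]
    - [0,0.5,8,0,0,0.003,-1]
    - [0,0,0,0,0,0,-1]

```text
t: 5.6
tcp_pos: [0.4658, 0.1454, 0.0156]
tool_rot: [-0.095, 0.996, 0.001, -0.005]
force: [0.2, 0.5, -1.0]
finger_gap: 0.384
```

```bash
python3 - <<'E'
from h import *
st(); plan([(473,143,18,190.9),(473+10*.982,143+10*.189,18,190.9,0,5),(473+36*.982,143+36*.189,18,190.9,0,2)],-1,10)
s=snap('side','side2');
s=s['frame'][190:310,260:450,::-1]; cv2.imwrite('pics/side2z.png',cv2.resize(s,None,fx=4,fy=4))
E
```

```text
t 5.6 p [465.8 145.4  15.6] yaw -169.15 tilt [-0.0091  0.0003] F [ 0.2  0.5 -1. ] gap 0.384 q [ 0.07  0.73  1.92  0.    0.5  -1.69]
18 rows
[[-6.7, -3.7, -2.4, 0.002, -0.009, -0.001, -1], [-3.3, -0.0, -0.0, 0, 0, -0.0, -1], [-3.3, -0.0, -0.0, 0, 0, -0.0, -1], [-3.3, -0.0, -0.0, 0, 0, -0.0, -1], [-1.9, -0.0, -0.0, 0, 0, -0.0, -1], [-1.9, -0.0, -0.0, 0, 0, -0.0, -1], [-1.9, -0.0, -0.0, 0, 0, -0.0, -1], [-1.9, -0.0, -0.0, 0, 0, -0.0, -1], [-1.9, -0.0, -0.0, 0, 0, -0.0, -1], [-1.9, -0.0, -0.0, 0, 0, -0.0, -1], [-1.9, -0.0, -0.0, 0, 0, -0.0, -1], [-1.9, -0.0, -0.0, 0, 0, -0.0, -1]]
[[-1.9, -0.0, -0.0, 0, 0, -0.0, -1], [-1.9, -0.0, -0.0, 0, 0, -0.0, -1], [-1.9, -0.0, -0.0, 0, 0, -0.0, -1], [-1.9, -0.0, -0.0, 0, 0, -0.0, -1], [-1.9, -0.0, -0.0, 0, 0, -0.0, -1], [-1.9, -0.0, -0.0, 0, 0, -0.0, -1]]
```

View pics/side2z.png

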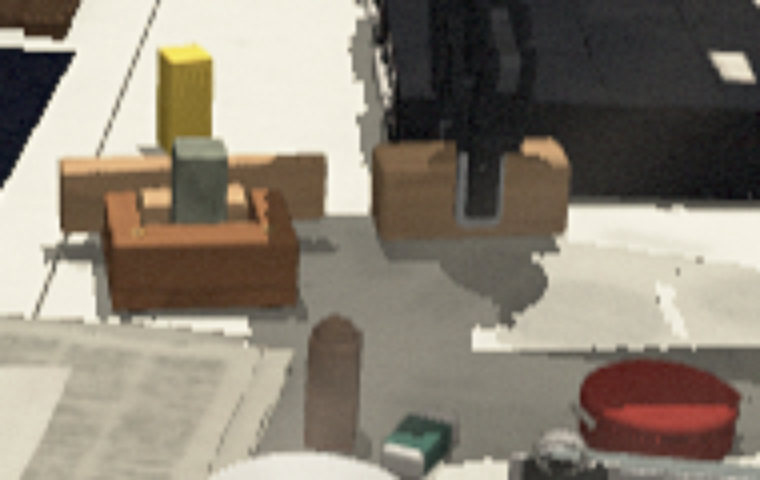

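servo_tool:
  motion:
    - [-7,-3.7,-2.4,0.002,-0.009,-0.001,-1]
    - [-5,0,0,0,0,0,-1]
    - [-4,0,0,0,0,0,-1]
    - [0,0,0,0,0,0,-1]

```text
t: 5.98
tcp_pos: [0.4842, 0.145, 0.0187]
tool_rot: [-0.095, 0.995, -0.0, 0.001]
force: [0.4, -0.2, -0.9]
finger_gap: 0.384
```

```bash
python3 - <<'E'
from h import *
st(); plan([(473+36*.982,143+36*.189,18,190.9,0,4)],-1,10)
E
```

```text
t 5.98 p [484.2 145.   18.7] yaw -169.05 tilt [ 0.0018 -0.    ] F [ 0.4 -0.2 -0.9] gap 0.384 q [ 0.07  0.73  1.88 -0.    0.53 -1.69]
7 rows
[[-3.5, 0.0, 0.1, -0.0, 0.002, -0.0, -1], [-3.5, 0.0, 0.1, 0, 0, -0.0, -1], [-3.5, 0.0, 0.1, 0, 0, -0.0, -1], [-3.5, 0.0, 0.1, 0, 0, -0.0, -1], [-3.5, 0.0, 0.1, 0, 0, -0.0, -1], [-3.5, 0.0, 0.1, 0, 0, -0.0, -1], [-3.5, 0.0, 0.1, 0, 0, -0.0, -1]]
```

servo_tool:
  motion:
    - [-3,0,0,0,0.002,0,-1]
    - [-3,0,0,0,0,0,-1]
    - [-3,0,0,0,0,0,-1]
    - [-3,0,0,0,0,0,-1]

```text
t: 6.32
tcp_pos: [0.4898, 0.1464, 0.019]
tool_rot: [-0.096, 0.995, -0.0, -0.008]
force: [-4.8, -1.7, 2.2]
finger_gap: 0.384
```

```bash
python3 - <<'E'
from h import *
st()
E
```

```text
t 6.32 p [489.8 146.4  19. ] yaw -169.03 tilt [-0.0158 -0.0024] F [-4.8 -1.7  2.2] gap 0.384 q [ 0.07  0.74  1.85 -0.    0.57 -1.69]
```

servo_tool:
  motion:
    - [-5,0,0,0,-0.01,0,-1]
    - [-5,0,0,0,-0.005,0,-1]
    - [-5,0,0,0,0,0,-1]

```text
t: 6.57
tcp_pos: [0.4893, 0.1473, 0.0179]
tool_rot: [-0.096, 0.995, -0.0, -0.017]
force: [-7.4, -4.0, 4.6]
finger_gap: 0.386
```

```bash
python3 - <<'E'
from h import *
st()
E
```

```text
t 6.57 p [489.3 147.3  17.9] yaw -168.98 tilt [-0.0341 -0.0037] F [-7.4 -4.   4.6] gap 0.386 q [ 0.07  0.74  1.84 -0.    0.59 -1.69]
```

servo_tool:
  motion:
    - [-10,0,0,0,-0.04,0,-1]
    - [-10,0,0,0,-0.04,0,-1]

```text
t: 6.73
tcp_pos: [0.4978, 0.1497, 0.016]
tool_rot: [-0.096, 0.995, 0.003, 0.011]
force: [-5.7, -1.5, -1.7]
finger_gap: 0.385
```

```bash
python3 - <<'E'
from h import *
st()
E
```

```text
t 6.73 p [497.8 149.7  16. ] yaw -168.94 tilt [0.0206 0.0089] F [-5.7 -1.5 -1.7] gap 0.385 q [ 0.07  0.74  1.86  0.01  0.52 -1.7 ]
```

servo_tool:
  motion:
    - [-7,-1,-1,0,0.01,0,-1]
    - [-7,-0.5,0,0,-0.01,0,-1]

```text
t: 6.9
tcp_pos: [0.5016, 0.1506, 0.0158]
tool_rot: [-0.097, 0.995, 0.004, 0.0]
force: [-2.5, -0.4, 1.3]
finger_gap: 0.38
```

```bash
python3 - <<'E'
from h import *
st()
for n in ('side','top'):
    s=snap(n,n+'3')
    c=(slice(190,310),slice(260,450)) if n=='side' else (slice(200,350),slice(290,440))
    cv2.imwrite('pics/'+n+'3z.png',cv2.resize(s['frame'][c][:,:,::-1],None,fx=4,fy=4,interpolation=cv2.INTER_CUBIC))
E
```

```text
t 6.9 p [501.6 150.6  15.8] yaw -168.9 tilt [-0.0002  0.0078] F [-2.5 -0.4  1.3] gap 0.38 q [ 0.07  0.75  1.83  0.01  0.56 -1.7 ]
```

View pics/side3z.png

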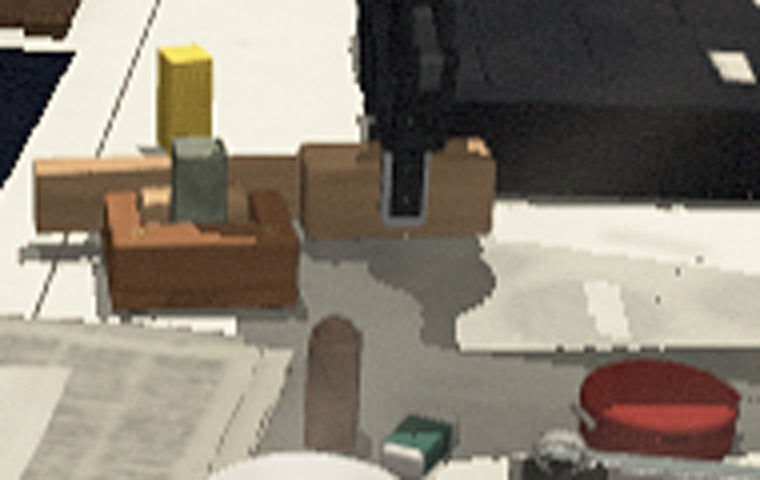

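View pics/top3z.png

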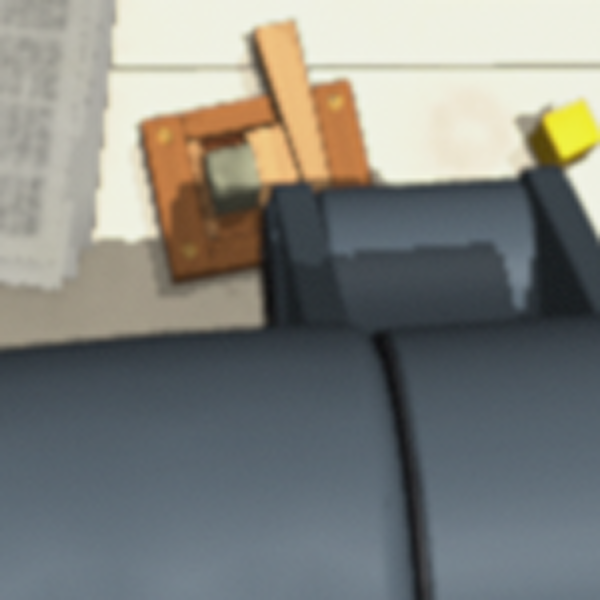

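servo_tool:
  motion:
    - [-6,-2,-2,0.006,-0.01,0,-1]
    - [-5,0,0,0,-0.01,0,-1]

```text
t: 7.17
tcp_pos: [0.5139, 0.1506, 0.018]
tool_rot: [-0.097, 0.995, 0.001, 0.012]
force: [-8.5, -4.2, 3.7]
finger_gap: 0.386
```

```bash
python3 - <<'E'
from h import *
st()
E
```

```text
t 7.17 p [513.9 150.6  18. ] yaw -168.88 tilt [0.0233 0.0051] F [-8.5 -4.2  3.7] gap 0.386 q [ 0.07  0.75  1.82  0.01  0.55 -1.7 ]
```

servo_tool:
  motion:
    - [8,0,0,0.004,0.01,0,-1]
    - [15,0,0,0,0.01,0,-1]
    - [15,0,0,0,0,0,-1]
    - [0,0,0,0,0,0,-1]

```text
t: 7.5
tcp_pos: [0.4813, 0.1431, 0.0186]
tool_rot: [-0.097, 0.995, -0.002, 0.008]
force: [-0.5, 0.7, -0.9]
finger_gap: 0.378
```

```bash
python3 - <<'E'
from h import *
st()
for n in ('side','top'):
    s=snap(n,n+'4')
    c=(slice(190,310),slice(260,450)) if n=='side' else (slice(200,350),slice(290,440))
    cv2.imwrite('pics/'+n+'4z.png',cv2.resize(s['frame'][c][:,:,::-1],None,fx=4,fy=4,interpolation=cv2.INTER_CUBIC))
E
```

```text
t 7.5 p [481.3 143.1  18.6] yaw -168.92 tilt [ 0.016  -0.0029] F [-0.5  0.7 -0.9] gap 0.378 q [ 0.07  0.73  1.9  -0.01  0.5  -1.69]
```

View pics/side4z.png

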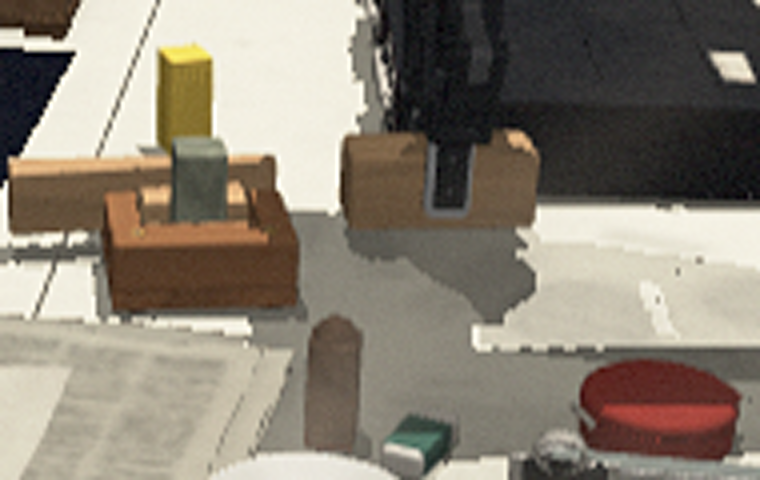

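View pics/top4z.png

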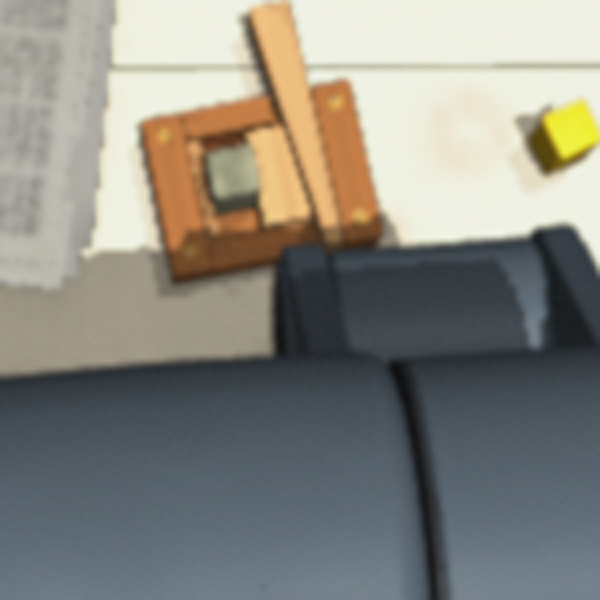

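```bash
python3 - <<'E'
from h import *
plan([(465,143,35,190,0,14),(412,150,35,181,-9,15),(412,150,13,181,0,8)],-1)
E
```

```text
9 rows
[[10.1, 1.8, -8.0, -0.007, 0.021, -0.0, -1], [10.1, 1.8, -8.0, 0, 0, -0.0, -1], [12.7, 4.3, -0.0, 0, 0, 0.039, -1], [12.8, 3.8, -0.0, 0, 0, 0.039, -1], [13.0, 3.3, -0.0, 0, 0, 0.039, -1], [13.1, 2.7, -0.0, 0, 0, 0.039, -1], [-0.0, 0.0, 7.3, 0, 0, -0.0, -1], [-0.0, 0.0, 7.3, 0, 0, -0.0, -1], [-0.0, 0.0, 7.3, 0, 0, -0.0, -1]]
```

servo_tool:
  motion:
    - [10,1.8,-8,-0.007,0.021,0,-1]
    - [10,1.8,-8,0,0,0,-1]
    - [13,4.3,0,0,0,0.039,-1]
    - [13,3.8,0,0,0,0.039,-1]
    - [13,3.3,0,0,0,0.039,-1]
    - [13,2.7,0,0,0,0.039,-1]
    - [0,0,6,0,0,0,-1]
    - [0,0,0,0,0,0,-1]

```text
t: 8.27
tcp_pos: [0.4232, 0.1515, 0.032]
tool_rot: [-0.015, 1.0, 0.001, 0.015]
force: [-0.2, -0.4, -0.9]
finger_gap: 0.384
```

```bash
python3 - <<'E'
from h import *
st(); plan([(412,150,13,181,None) if 0 else (412,150,13,181)],-1,6)
E
```

```text
t 8.27 p [423.2 151.5  32. ] yaw -178.31 tilt [0.0293 0.0023] F [-0.2 -0.4 -0.9] gap 0.384 q [ 0.09  0.68  2.04 -0.    0.4  -1.5 ]
4 rows
[[2.8, -0.3, 4.8, 0.001, 0.029, 0.003, -1], [2.8, -0.3, 4.8, 0, 0, 0.003, -1], [2.8, -0.3, 4.8, 0, 0, 0.003, -1], [2.8, -0.3, 4.8, 0, 0, 0.003, -1]]
```

servo_tool:
  motion:
    - [3,0,5,0.001,0.03,0,-1]
    - [3,0,5,0,0.003,0,-1]
    - [3,0,5,0,0.003,0,-1]
    - [1,0,3,0,0.003,0,-1]
    - [0,0,0,0,0,0,-1]

```text
t: 8.68
tcp_pos: [0.4192, 0.1514, 0.0128]
tool_rot: [-0.016, 1.0, 0.0, -0.0]
force: [-0.3, -0.4, -1.3]
finger_gap: 0.386
```

```bash
python3 - <<'E'
from h import *
st(); plan([(412,150,11,181)],-1,6)
s=snap('side','side5');
s=s['frame'][190:310,260:450,::-1]; cv2.imwrite('pics/side5z.png',cv2.resize(s,None,fx=4,fy=4))
E
```

```text
t 8.68 p [419.2 151.4  12.8] yaw -178.15 tilt [-0.0003  0.0008] F [-0.3 -0.4 -1.3] gap 0.386 q [ 0.09  0.72  2.03  0.    0.39 -1.51]
2 rows
[[3.6, -0.6, 0.9, 0.001, -0.0, 0.007, -1], [3.6, -0.6, 0.9, 0, 0, 0.007, -1]]
```

View pics/side5z.png

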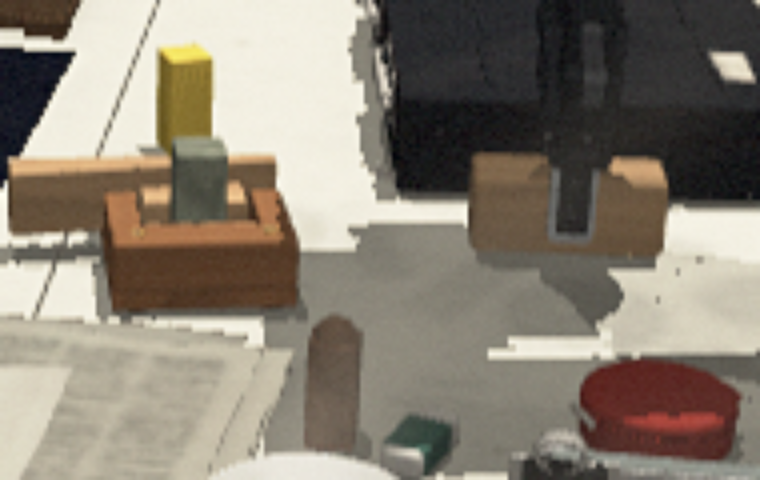

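servo_tool:
  motion:
    - [3,0,2,0,0,0,-1]
    - [2,0,2,0,0,0,-1]
    - [0,0,0,0,0,0,-1]

```text
t: 8.98
tcp_pos: [0.4154, 0.1512, 0.0092]
tool_rot: [-0.016, 1.0, 0.001, 0.002]
force: [0.7, -0.7, 0.0]
finger_gap: 0.389
```

```bash
python3 - <<'E'
from h import *
st()
E
```

```text
t 8.98 p [415.4 151.2   9.2] yaw -178.16 tilt [0.0039 0.0011] F [ 0.7 -0.7  0. ] gap 0.389 q [ 0.09  0.73  2.04  0.    0.36 -1.51]
```

servo_tool:
  motion:
    - [0,0,0,0,0,0,0.1]
    - [0,0,0,0,0,0,0.1]
    - [0,0,0,0,0,0,0.1]
    - [0,0,-10,0,0,0,0.1]
    - [0,0,-15,0,0,0,0.1]
    - [0,0,-30,0,0,0,0.1]
    - [0,0,-35,0,0,0,0.1]
    - [0,0,-35,0,0,0,0.1]
    - [0,0,-35,0,0,0,0.1]
    - [0,0,0,0,0,0,0.1]

```text
t: 9.82
tcp_pos: [0.4124, 0.1507, 0.1736]
tool_rot: [-0.016, 1.0, 0.0, -0.003]
force: [0.0, 0.7, -0.1]
finger_gap: 0.544
```

```bash
python3 - <<'E'
from h import *
st()
for n in ('side','top'):
    s=snap(n,n+'6')
    c=(slice(190,310),slice(260,450)) if n=='side' else (slice(190,370),slice(290,440))
    cv2.imwrite('pics/'+n+'6z.png',cv2.resize(s['frame'][c][:,:,::-1],None,fx=4,fy=3.3,interpolation=cv2.INTER_CUBIC))
E
```

```text
t 9.82 p [412.4 150.7 173.6] yaw -178.16 tilt [-0.0052  0.0003] F [ 0.   0.7 -0.1] gap 0.544 q [ 0.09  0.38  1.94  0.    0.83 -1.51]
```

View pics/side6z.png

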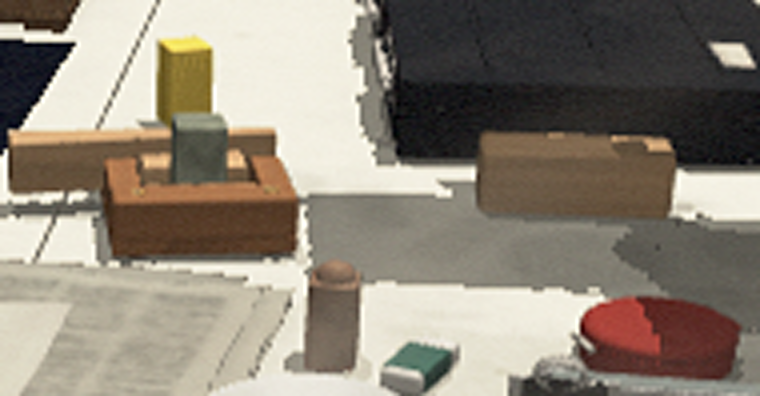

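View pics/top6z.png

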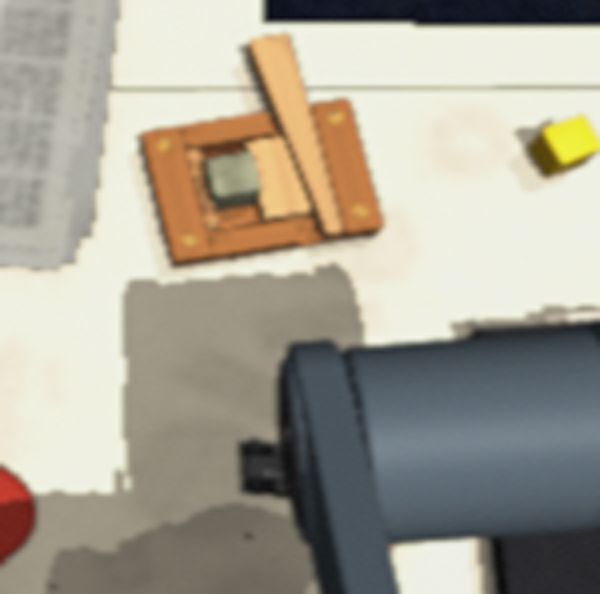

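The side view shows the block lying on the table at (478-675, 132-217). The top view shows the wedge pushed through, its broad end at (248-290, 36-45) and its narrow end nearly flush. Next I measure the wedge.

```bash
python3 - <<'E'
from h import *
s=load('top6')
P=[onz(s,290+u/4,190+v/3.3,.044)[:2]*1000 for u,v in [(248,45),(290,36),(343,233),(325,237)]]
print(np.round(P,1))
br=(P[0]+P[1])/2; na=(P[2]+P[3])/2; d=na-br; L=np.linalg.norm(d); d/=L
print(br,na,L,np.degrees(np.arctan2(-d[1],-d[0])), 'grip',br+d*26)
g=br+d*26
plan([(450,155,173,181),(g[0],g[1],110,194)],0)
E
```

```text
[[676.2 200.2]
 [681.8 178.8]
 [558.6 154. ]
 [556.2 163.1]]
[678.99530384 189.49501443] [557.39339263 158.55516358] 125.47628930723965 14.275182440504741 grip [653.79811552 183.08395361]
8 rows
[[-20.3, 1.7, -1.6, -0.0, -0.013, 0.007, 0], [-20.3, 1.8, -1.6, 0, 0, 0.007, 0], [-34.0, 4.1, 10.5, 0, 0, -0.038, 0], [-34.2, 2.8, 10.5, 0, 0, -0.038, 0], [-34.3, 1.5, 10.5, 0, 0, -0.038, 0], [-34.3, 0.2, 10.5, 0, 0, -0.038, 0], [-34.3, -1.1, 10.5, 0, 0, -0.038, 0], [-34.2, -2.4, 10.5, 0, 0, -0.038, 0]]
```

servo_tool:
  motion:
    - [-20,1.7,-1.6,0,-0.005,0,0]
    - [-20,1.8,-1.6,0,0,0,0]
    - [-34,3,0,0,0,-0.03,0]
    - [-34,2,0,0,0,-0.03,0]
    - [-34,1.5,6,0,0,-0.03,0]
    - [-34,0,12,0,0,-0.03,0]
    - [-34,-1,12,0,0,-0.03,0]
    - [-34,-2,12,0,0,-0.03,0]
    - [0,0,0,0,0,0,0]

```text
t: 10.67
tcp_pos: [0.6434, 0.1803, 0.101]
tool_rot: [-0.11, 0.994, 0.0, -0.024]
force: [0.6, -0.4, -0.0]
finger_gap: 0.502
```

```bash
python3 - <<'E'
from h import *
st(); snap('wrist','w7'); plan([(654,183,70,194)],0,15)
E
```

```text
t 10.67 p [643.4 180.3 101. ] yaw -167.35 tilt [-0.0471 -0.0044] F [ 0.6 -0.4 -0. ] gap 0.502 q [ 0.11  0.75  1.38  0.    1.06 -1.69]
3 rows
[[-4.9, -0.1, 10.4, 0.007, -0.053, -0.008, 0], [-4.9, -0.1, 10.4, 0, 0, -0.008, 0], [-4.9, -0.2, 10.4, 0, 0, -0.008, 0]]
```

View pics/w7.png

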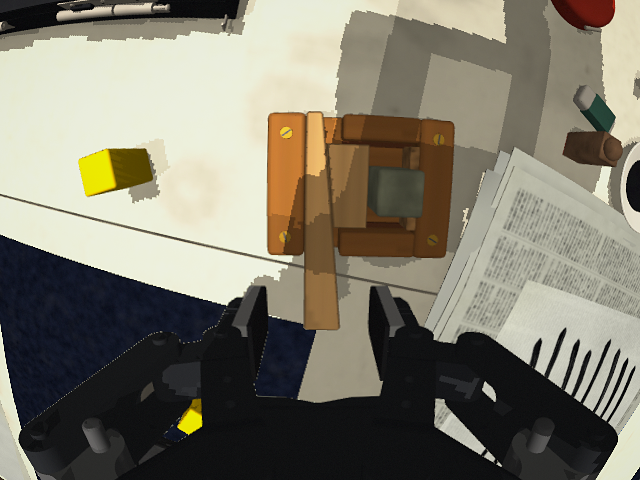

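The wrist view shows the loose wedge between the open fingers, its broad end at (304-339, 328), and the seal standing at (397,190).

```bash
python3 - <<'E'
from h import *
s=load('w7')
for u,v in [(304,328),(339,328),(307,113),(324,113)]: print(np.round(onz(s,u,v,.044,True)*1000,1))
E
```

```text
[683.8 181.6  44. ]
[679.2 202.4  44. ]
[561.2 156.6  44. ]
[559.2 165.6  44. ]
```

servo_tool:
  motion:
    - [-4,0,10,0.007,-0.053,-0.008,0]
    - [-4,0,10,0,0,-0.008,0]
    - [-4,0,10,0,0,-0.008,0]
    - [0,0,0,0,0,0,0]

```text
t: 11.05
tcp_pos: [0.6443, 0.182, 0.0618]
tool_rot: [-0.122, 0.993, 0.0, -0.008]
force: [-0.7, -0.2, 0.1]
finger_gap: 0.501
```

```bash
python3 - <<'E'
from h import *
st(); plan([(654,183,9,194)],0,15)
E
```

```text
t 11.05 p [644.3 182.   61.8] yaw -165.98 tilt [-0.0153 -0.0016] F [-0.7 -0.2  0.1] gap 0.501 q [ 0.11  0.8   1.42  0.    0.94 -1.71]
4 rows
[[-2.4, -0.3, 13.2, 0.002, -0.015, 0.0, 0], [-2.4, -0.3, 13.2, 0, 0, 0.0, 0], [-2.4, -0.3, 13.2, 0, 0, 0.0, 0], [-2.4, -0.3, 13.2, 0, 0, 0.0, 0]]
```

servo_tool:
  motion:
    - [-4,1,13,0.002,-0.018,0,0]
    - [-4,0.5,13,0,0,0,0]
    - [-4,0.5,13,0,-0.003,0,0]
    - [-3,0,11,0,0,0,0]
    - [0,0,0,0,0,0,0]

```text
t: 11.47
tcp_pos: [0.6578, 0.188, 0.0083]
tool_rot: [-0.122, 0.993, 0.0, 0.001]
force: [-0.7, 0.4, -0.0]
finger_gap: 0.497
```

```bash
python3 - <<'E'
from h import *
st(); plan([(655,184.5,10,194)],0,15)
E
```

```text
t 11.47 p [657.8 188.    8.3] yaw -165.98 tilt [0.0019 0.0011] F [-0.7  0.4 -0. ] gap 0.497 q [ 0.12  0.88  1.41  0.    0.85 -1.7 ]
1 rows
[[3.6, -2.7, -1.7, 0.001, 0.002, 0.0, 0]]
```

servo_tool:
  motion:
    - [4,-2.5,-1.5,0,0.002,0,0]
    - [0,0,0,0,0,0,-1]
    - [0,0,0,0,0,0,-1]
    - [0,0,0,0,0,0,-1]
    - [0,0,0,0,0,0,-1]
    - [0,0,0,0,0,0,-1]
  grip_force: 60

```text
t: 11.97
tcp_pos: [0.655, 0.1843, 0.0111]
tool_rot: [-0.122, 0.993, 0.0, 0.0]
force: [-0.9, 0.2, 0.0]
finger_gap: 0.223
```

```bash
python3 - <<'E'
from h import *
st(); snap('wrist','w8')
E
```

```text
t 11.97 p [655.  184.3  11.1] yaw -166.01 tilt [0.0006 0.0009] F [-0.9  0.2  0. ] gap 0.223 q [ 0.11  0.87  1.41  0.    0.85 -1.71]
```

View pics/w8.png

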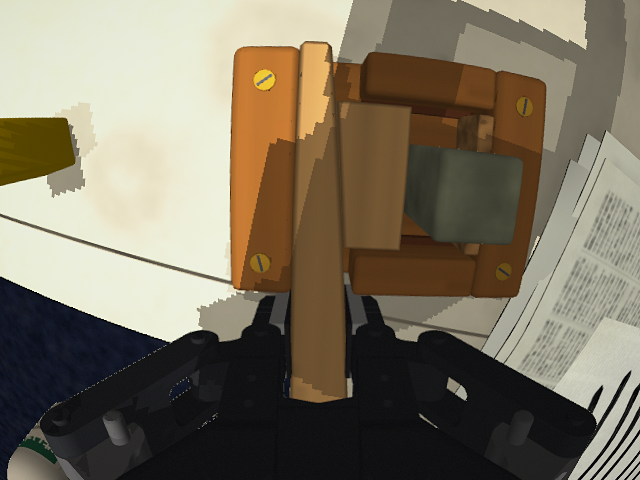

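Grip is good (gap 0.223, about 19 mm). Lifting straight up.

servo_tool:
  motion:
    - [0,0,-6,0,0,0,-1]
    - [0,0,-8,0,0,0,-1]
    - [0,0,-10,0,0,0,-1]
    - [0,0,-12,0,0,0,-1]
    - [0,0,-12,0,0,0,-1]
    - [0,0,-12,0,0,0,-1]
    - [0,0,0,0,0,0,-1]

```text
t: 12.6
tcp_pos: [0.656, 0.1843, 0.0794]
tool_rot: [-0.122, 0.993, 0.0, 0.002]
force: [0.0, 0.6, -0.5]
finger_gap: 0.22
```

```bash
python3 - <<'E'
from h import *
st(); 
s=snap('side','side9')
cv2.imwrite('pics/side9z.png',cv2.resize(s['frame'][150:310,240:450][:,:,::-1],None,fx=3.5,fy=3.5))
E
```

```text
t 12.6 p [656.  184.3  79.4] yaw -165.98 tilt [0.0039 0.0009] F [ 0.   0.6 -0.5] gap 0.22 q [ 0.11  0.78  1.39  0.    0.96 -1.71]
```

View pics/side9z.png

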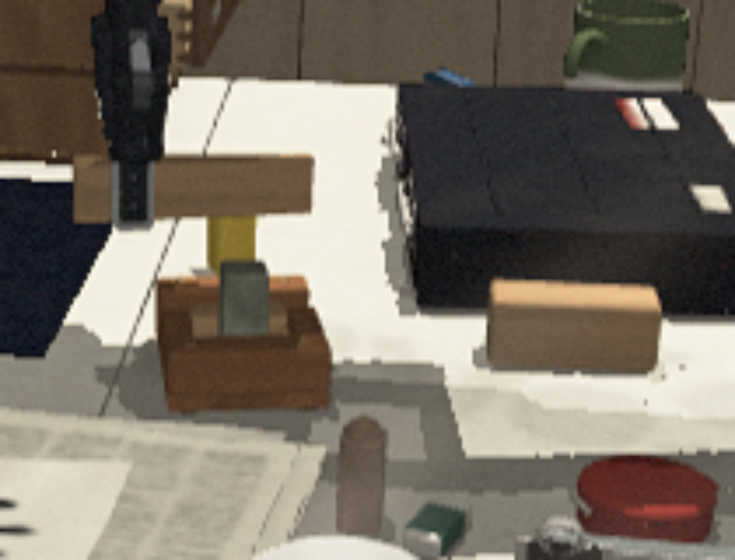

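```bash
python3 - <<'E'
from h import *
plan([(656,184,130,194,0,17),(467,222,120,180,-14,25),(467,222,60,180,0,20)],-1)
E
```

```text
15 rows
[[-0.1, -0.1, -12.9, 0.0, 0.003, -0.0, -1], [-0.1, -0.1, -12.9, 0, 0, -0.0, -1], [-0.1, -0.1, -12.9, 0, 0, -0.0, -1], [-0.1, -0.1, -12.9, 0, 0, -0.0, -1], [21.8, 10.3, 1.2, 0, 0, 0.031, -1], [22.1, 9.7, 1.2, 0, 0, 0.031, -1], [22.4, 9.0, 1.2, 0, 0, 0.031, -1], [22.6, 8.3, 1.2, 0, 0, 0.031, -1], [22.9, 7.6, 1.2, 0, 0, 0.031, -1], [23.1, 6.9, 1.2, 0, 0, 0.031, -1], [23.3, 6.2, 1.2, 0, 0, 0.031, -1], [23.5, 5.5, 1.2, 0, 0, 0.031, -1]]
[[-0.0, 0.0, 20.0, 0, 0, -0.0, -1], [-0.0, 0.0, 20.0, 0, 0, -0.0, -1], [-0.0, 0.0, 20.0, 0, 0, -0.0, -1]]
```

servo_tool:
  motion:
    - [0,0,-15,0,0.003,0,-1]
    - [0,0,-15,0,0,0,-1]
    - [0,0,-15,0,0,0,-1]
    - [0,0,-15,0,0,0,-1]
    - [22,10,0,0,0,0.031,-1]
    - [22,9.7,0,0,0,0.031,-1]
    - [22,9,0,0,0,0.031,-1]
    - [23,8,0,0,0,0.031,-1]
    - [23,7.6,0,0,0,0.031,-1]
    - [23,7,0,0,0,0.031,-1]
    - [23,6,0,0,0,0.031,-1]
    - [23,5.5,0,0,0,0.031,-1]

```text
t: 13.65
tcp_pos: [0.4638, 0.2217, 0.1397]
tool_rot: [0.01, 1.0, -0.0, 0.002]
force: [0.4, -0.2, 0.5]
finger_gap: 0.219
```

```bash
python3 - <<'E'
from h import *
st();plan([(467,222,80,180),(467,222,14,180,0,10)],-1,16)
E
```

```text
t 13.65 p [463.8 221.7 139.7] yaw 178.83 tilt [ 0.004  -0.0002] F [ 0.4 -0.2  0.5] gap 0.219 q [ 0.23  0.52  1.8  -0.    0.82 -1.32]
11 rows
[[-0.8, 0.1, 14.9, -0.0, 0.004, -0.005, -1], [-0.8, 0.1, 14.9, 0, 0, -0.005, -1], [-0.8, 0.1, 14.9, 0, 0, -0.005, -1], [-0.8, 0.1, 14.9, 0, 0, -0.005, -1], [0.0, 0.0, 9.4, 0, 0, -0.0, -1], [0.0, 0.0, 9.4, 0, 0, -0.0, -1], [0.0, 0.0, 9.4, 0, 0, -0.0, -1], [0.0, 0.0, 9.4, 0, 0, -0.0, -1], [0.0, 0.0, 9.4, 0, 0, -0.0, -1], [0.0, 0.0, 9.4, 0, 0, -0.0, -1], [0.0, 0.0, 9.4, 0, 0, -0.0, -1]]
```

servo_tool:
  motion:
    - [-1,0,15,0,0.004,0,-1]
    - [-1,0,15,0,0,0,-1]
    - [-1,0,15,0,0,0,-1]
    - [-1,0,15,0,0,0,-1]
    - [0,0,14,0,0,0,-1]
    - [0,0,13,0,0,0,-1]
    - [0,0,13,0,0,0,-1]
    - [0,0,10,0,0,0,-1]
    - [0,0,8,0,0,0,-1]
    - [0,0,0,0,0,0,-1]

```text
t: 14.48
tcp_pos: [0.4581, 0.2228, 0.0172]
tool_rot: [0.008, 1.0, -0.001, -0.003]
force: [0.5, 0.3, -0.1]
finger_gap: 0.22
```

```bash
python3 - <<'E'
from h import *
st();plan([(467,222,8,180)],-1,10)
s=snap('side','side10')
cv2.imwrite('pics/side10z.png',cv2.resize(s['frame'][190:310,260:450][:,:,::-1],None,fx=4,fy=4))
E
```

```text
t 14.48 p [458.1 222.8  17.2] yaw 179.05 tilt [-0.007  -0.0012] F [ 0.5  0.3 -0.1] gap 0.22 q [ 0.23  0.74  1.86  0.    0.55 -1.32]
2 rows
[[-4.4, -0.3, 4.6, -0.001, -0.007, -0.008, -1], [-4.4, -0.3, 4.6, 0, 0, -0.008, -1]]
```

View pics/side10z.png

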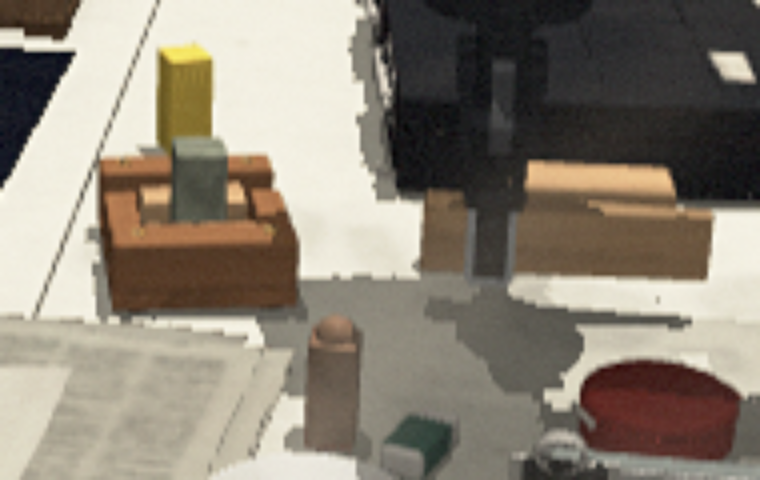

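servo_tool:
  motion:
    - [-4,0,5,0,-0.007,0,-1]
    - [-4,0,5,0,0,0,-1]
    - [0,0,4,0,0,0,-1]
    - [0,0,0,0,0,0,-1]

```text
t: 14.87
tcp_pos: [0.4691, 0.2231, 0.0043]
tool_rot: [0.008, 1.0, -0.0, 0.003]
force: [-0.8, 0.0, -1.8]
finger_gap: 0.221
```

```bash
python3 - <<'E'
from h import *
st();plan([(467,222,1,180)],-1,10)
E
```

```text
t 14.87 p [469.1 223.1   4.3] yaw 179.06 tilt [ 0.0059 -0.0001] F [-0.8  0.  -1.8] gap 0.221 q [ 0.23  0.77  1.85 -0.    0.52 -1.32]
1 rows
[[2.0, -1.2, 3.3, -0.0, 0.006, -0.016, -1]]
```

servo_tool:
  motion:
    - [0,0,2,0,0.005,0,-1]
    - [0,0,2,0,0,0,-1]
    - [0,0,0,0,0,0,-1]

```text
t: 15.12
tcp_pos: [0.4699, 0.2233, 0.0005]
tool_rot: [0.008, 1.0, 0.0, 0.001]
force: [-0.9, -0.5, -0.8]
finger_gap: 0.221
```

```bash
python3 - <<'E'
from h import *
st()
E
```

```text
t 15.12 p [469.9 223.3   0.5] yaw 179.05 tilt [0.002  0.0004] F [-0.9 -0.5 -0.8] gap 0.221 q [ 0.23  0.78  1.85 -0.    0.52 -1.33]
```

servo_tool:
  motion:
    - [0,0,1.5,0,0,0,-1]
    - [0,0,0,0,0,0,-1]
    - [0,0,0,0,0,0,-0.25]
    - [0,0,0,0,0,0,-0.25]
    - [0,0,0,0,0,0,-0.25]
    - [0,0,-8,0,0,0,-0.25]
    - [0,0,-15,0,0,0,-0.25]
    - [0,0,-25,0,0,0,-0.25]
    - [0,0,-35,0,0,0,-0.25]
    - [0,0,-35,0,0,0,-0.25]
    - [0,0,-35,0,0,0,-0.25]
    - [0,0,0,0,0,0,-0.25]

```text
t: 16.12
tcp_pos: [0.4678, 0.2228, 0.1599]
tool_rot: [0.008, 1.0, -0.001, -0.002]
force: [1.2, -0.3, -0.1]
finger_gap: 0.376
```

```bash
python3 - <<'E'
from h import *
st()
snap('wrist','w11')
for n in ('side','top'):
    s=snap(n,n+'11')
    c=(slice(190,310),slice(260,450)) if n=='side' else (slice(190,370),slice(240,440))
    cv2.imwrite('pics/'+n+'11z.png',cv2.resize(s['frame'][c][:,:,::-1],None,fx=4,fy=3.3 if n=='top' else 4,interpolation=cv2.INTER_CUBIC))
E
```

```text
t 16.12 p [467.8 222.8 159.9] yaw 179.05 tilt [-0.0045 -0.0011] F [ 1.2 -0.3 -0.1] gap 0.376 q [ 0.23  0.49  1.77 -0.    0.89 -1.33]
```

View pics/side11z.png

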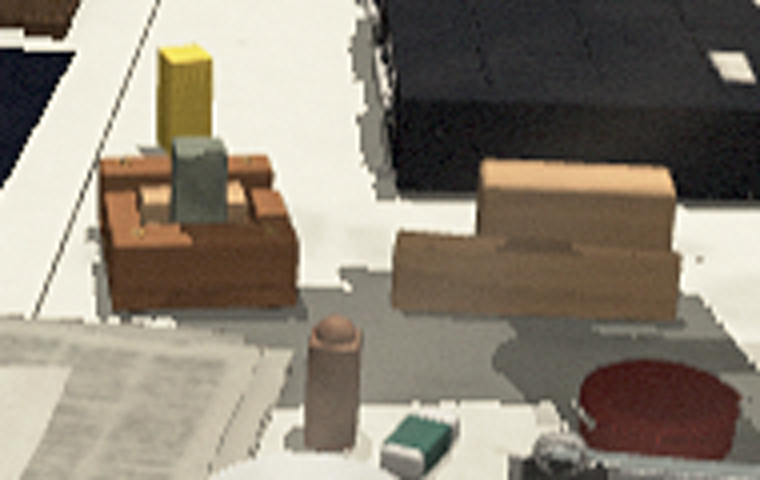

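View pics/top11z.png

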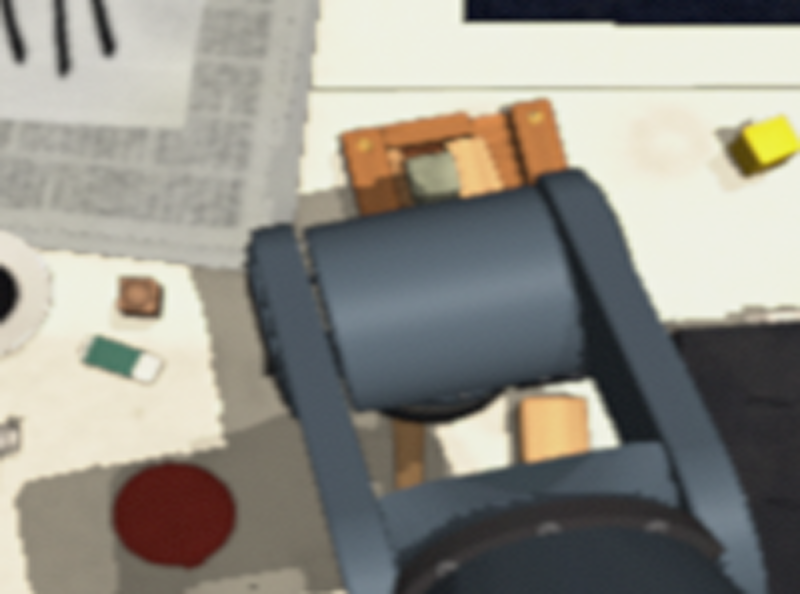

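View pics/w11.png

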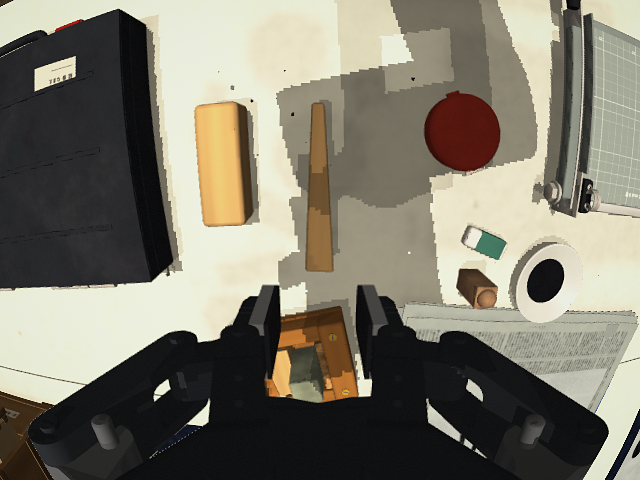

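Block and wedge lie apart on the table (wrist: block 195-250, 100-225; wedge 305-333, 103-271). I move above the seal next.

```bash
python3 - <<'E'
from h import *
plan([(540,214,159,188),(588,211,130,190.9)],0,28)
E
```

```text
6 rows
[[-25.5, -2.1, -1.6, -0.004, -0.016, -0.052, 0], [-25.3, -3.5, -1.6, 0, 0, -0.052, 0], [-25.1, -4.8, -1.6, 0, 0, -0.052, 0], [-15.7, -3.2, 9.7, 0, 0, -0.017, 0], [-15.6, -3.5, 9.7, 0, 0, -0.017, 0], [-15.6, -3.7, 9.7, 0, 0, -0.017, 0]]
```

servo_tool:
  motion:
    - [-25,-2,0,0,-0.01,-0.052,0]
    - [-25,-3.5,0,0,0,-0.052,0]
    - [-25,-5,0,0,0,-0.052,0]
    - [-16,-3,8,0,0,-0.017,0]
    - [-16,-3.5,8,0,0,-0.017,0]
    - [-14,-3.5,8,0,0,-0.017,0]
    - [0,0,0,0,0,0,0]

```text
t: 16.85
tcp_pos: [0.5791, 0.2089, 0.1137]
tool_rot: [-0.101, 0.995, -0.003, -0.017]
force: [-0.3, -0.4, -0.2]
finger_gap: 0.5
```

```bash
python3 - <<'E'
from h import *
st(); snap('wrist','w12')
E
```

```text
t 16.85 p [579.1 208.9 113.7] yaw -168.45 tilt [-0.0337 -0.0091] F [-0.3 -0.4 -0.2] gap 0.5 q [ 0.17  0.67  1.53 -0.    0.97 -1.6 ]
```

View pics/w12.png

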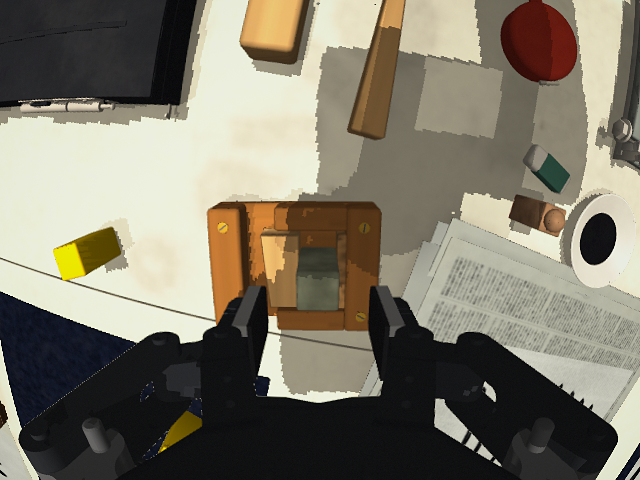

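```bash
python3 - <<'E'
from h import *
s=load('w12'); cv2.imwrite('pics/w12z.png',cv2.resize(s['frame'][190:340,200:390][:,:,::-1],None,fx=4,fy=4,interpolation=cv2.INTER_CUBIC))
s6=load('top6')
for u,v in [(298,277),(339,277),(340,310),(298,310)]: print(np.round(onz(s,u,v,.067,True)*1000,1))
for u,v in [(207,157),(250,152),(258,200),(215,206)]: print(np.round(onz(s6,290+u/4,190+v/3.3,.067)*1000,1))
plan([(588,211,90,190.9)],0,10)
E
```

```text
[585.  199.4  67. ]
[580.5 221.4  67. ]
[599.8 226.3  67. ]
[604.6 203.1  67. ]
[601.2 222.2  67. ]
[604.2 200.9  67. ]
[575.  197.3  67. ]
[571.4 218.5  67. ]
3 rows
[[-3.7, -0.1, 7.9, -0.002, -0.038, 0.004, 0], [-3.7, -0.0, 7.9, 0, 0, 0.004, 0], [-3.7, -0.0, 7.9, 0, 0, 0.004, 0]]
```

View pics/w12z.png

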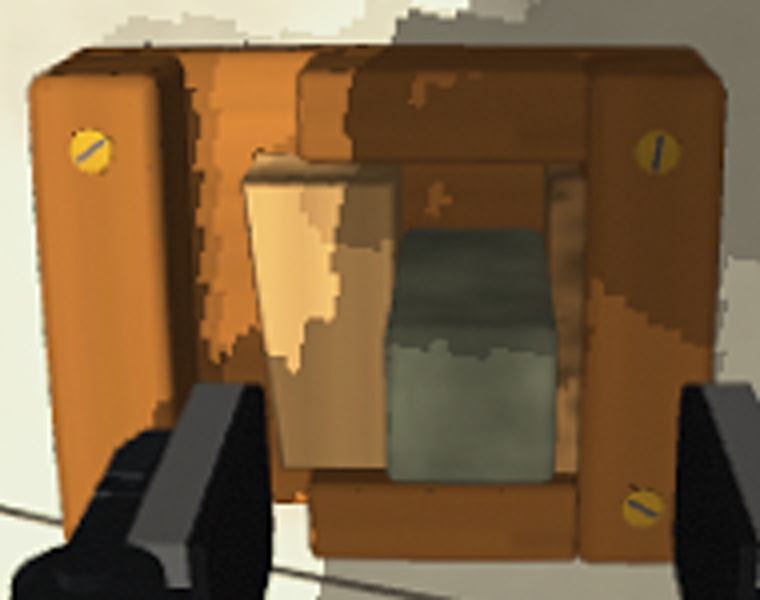

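servo_tool:
  motion:
    - [-5,0.5,8,-0.002,-0.035,0.004,0]
    - [-4,0.5,8,0,0,0.004,0]
    - [-3,0.5,8,0,0,0.004,0]
    - [0,0,8,0,0,0,0]
    - [0,0,0,0,0,0,0]

```text
t: 17.32
tcp_pos: [0.5816, 0.2128, 0.0761]
tool_rot: [-0.094, 0.996, -0.0, -0.008]
force: [-0.8, -0.5, -0.2]
finger_gap: 0.502
```

```bash
python3 - <<'E'
from h import *
st(); plan([(589.5,211.3,38,190.9)],0,10)
E
```

```text
t 17.32 p [581.6 212.8  76.1] yaw -169.26 tilt [-0.0158 -0.0023] F [-0.8 -0.5 -0.2] gap 0.502 q [ 0.17  0.73  1.55  0.    0.88 -1.59]
4 rows
[[-1.9, -0.7, 9.5, 0.001, -0.016, -0.001, 0], [-1.9, -0.7, 9.5, 0, 0, -0.001, 0], [-1.9, -0.7, 9.5, 0, 0, -0.001, 0], [-1.9, -0.7, 9.5, 0, 0, -0.001, 0]]
```

servo_tool:
  motion:
    - [-3,-0.7,9,0.001,-0.016,0,0]
    - [-3,-0.7,9,0,-0.003,0,0]
    - [-3,-0.7,8,0,-0.003,0,0]
    - [-2,0,6,0,0,0,0]
    - [0,0,0,0,0,0,0]

```text
t: 17.73
tcp_pos: [0.5923, 0.2135, 0.042]
tool_rot: [-0.094, 0.996, 0.0, 0.002]
force: [-0.4, -0.2, 0.5]
finger_gap: 0.497
```

```bash
python3 - <<'E'
from h import *
st(); plan([(589.5,211.3,38,190.9)],0,10); snap('wrist','w13')
E
```

```text
t 17.73 p [592.3 213.5  42. ] yaw -169.2 tilt [0.0046 0.0006] F [-0.4 -0.2  0.5] gap 0.497 q [ 0.17  0.78  1.55 -0.    0.8  -1.59]
1 rows
[[3.2, -1.6, 4.0, -0.0, 0.005, -0.002, 0]]
```

View pics/w13.png

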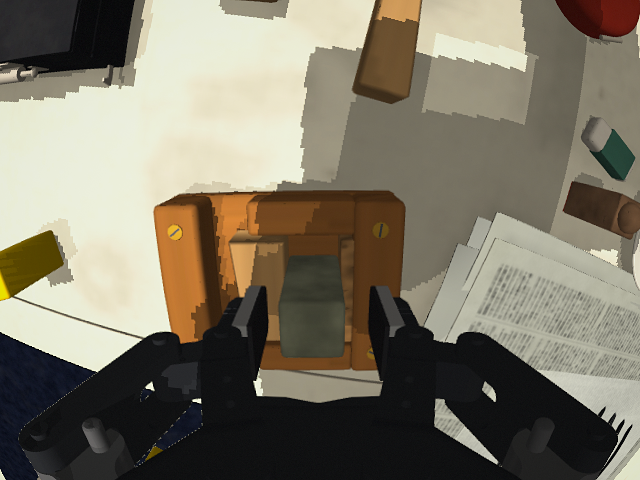

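The seal (279-345, 300-357) sits between the pads (267 and 369), off by about 2 mm. I'll correct that, go down 4 mm and grip.

servo_tool:
  motion:
    - [3,-1.8,4,0,0.004,0,0]
    - [0,0,0,0,0,0,0]
    - [0,0,0,0,0,0,-0.3]
    - [0,0,0,0,0,0,-0.3]
    - [0,0,0,0,0,0,-1]
    - [0,0,0,0,0,0,-1]
    - [0,0,0,0,0,0,-1]
    - [0,0,0,0,0,0,-1]
  grip_force: 45

```text
t: 18.45
tcp_pos: [0.5903, 0.2107, 0.0396]
tool_rot: [-0.094, 0.996, -0.0, 0.001]
force: [0.4, 1.2, -1.0]
finger_gap: 0.276
```

```bash
python3 - <<'E'
from h import *
st()
E
```

```text
t 18.45 p [590.3 210.7  39.6] yaw -169.19 tilt [ 0.0024 -0.0004] F [ 0.4  1.2 -1. ] gap 0.276 q [ 0.17  0.78  1.56 -0.    0.8  -1.59]
```

servo_tool:
  motion:
    - [0,0,-4,0,0,0,-1]
    - [0,0,-6,0,0,0,-1]
    - [0,0,-9,0,0,0,-1]
    - [0,0,-12,0,0,0,-1]
    - [0,0,-14,0,0,0,-1]
    - [0,0,-14,0,0,0,-1]
    - [0,0,0,0,0,0,-1]

```text
t: 19.03
tcp_pos: [0.5901, 0.2111, 0.1047]
tool_rot: [-0.094, 0.996, -0.0, 0.001]
force: [0.7, 0.4, -0.1]
finger_gap: 0.271
```

```bash
python3 - <<'E'
from h import *
st(); plan([(590,211,112,190.9,0,15),(455,283,112,180,-10.9,22),(455,283,60,180,0,14)],-1)
s=snap('side','side14')
cv2.imwrite('pics/side14z.png',cv2.resize(s['frame'][150:310,240:450][:,:,::-1],None,fx=3.5,fy=3.5))
E
```

```text
t 19.03 p [590.1 211.1 104.7] yaw -169.2 tilt [0.0025 0.0001] F [ 0.7  0.4 -0.1] gap 0.271 q [ 0.17  0.69  1.53 -0.    0.92 -1.59]
12 rows
[[0.1, -0.1, -7.3, -0.0, 0.002, -0.0, -1], [17.0, 13.7, -0.0, 0, 0, 0.027, -1], [17.4, 13.3, -0.0, 0, 0, 0.027, -1], [17.7, 12.8, -0.0, 0, 0, 0.027, -1], [18.1, 12.3, -0.0, 0, 0, 0.027, -1], [18.4, 11.8, -0.0, 0, 0, 0.027, -1], [18.7, 11.3, -0.0, 0, 0, 0.027, -1], [19.0, 10.8, -0.0, 0, 0, 0.027, -1], [0.0, 0.0, 13.0, 0, 0, -0.0, -1], [0.0, 0.0, 13.0, 0, 0, -0.0, -1], [0.0, 0.0, 13.0, 0, 0, -0.0, -1], [0.0, 0.0, 13.0, 0, 0, -0.0, -1]]
```

View pics/side14z.png

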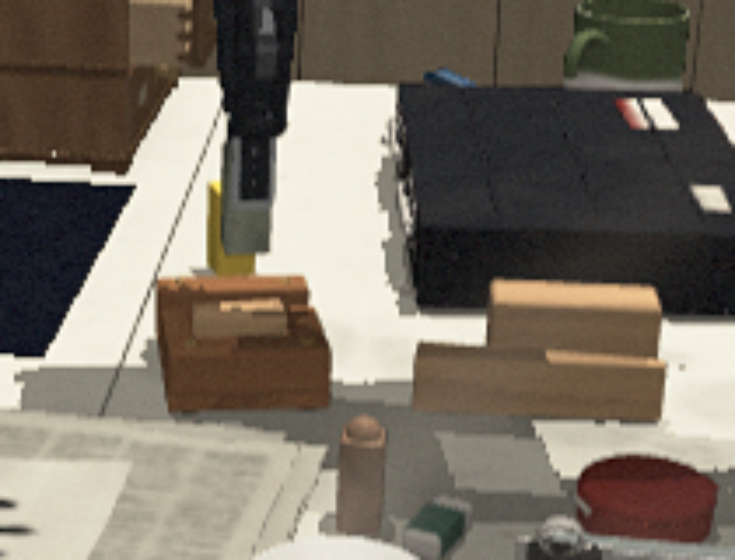

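The seal is held upright and clear of the bed (223-272, 135-255). Carrying it to the free spot beside the tin.

servo_tool:
  motion:
    - [0,0,-7,0,0.002,0,-1]
    - [17,14,0,0,0,0.027,-1]
    - [17,13,0,0,0,0.027,-1]
    - [18,13,0,0,0,0.027,-1]
    - [18,12,0,0,0,0.027,-1]
    - [18,12,0,0,0,0.027,-1]
    - [19,11,0,0,0,0.027,-1]
    - [19,11,0,0,0,0.027,-1]
    - [0,0,0,0,0,0,-1]

```text
t: 19.83
tcp_pos: [0.45, 0.2844, 0.1113]
tool_rot: [0.008, 1.0, -0.001, -0.001]
force: [-0.4, -0.2, -0.5]
finger_gap: 0.269
```

```bash
python3 - <<'E'
from h import *
st(); plan([(455,283,38,180)],-1,12); snap('wrist','w15')
E
```

```text
t 19.83 p [450.  284.4 111.3] yaw 179.14 tilt [-0.0022 -0.0016] F [-0.4 -0.2 -0.5] gap 0.269 q [ 0.35  0.58  1.77 -0.    0.79 -1.2 ]
7 rows
[[-0.7, -0.2, 10.5, -0.002, -0.002, -0.002, -1], [-0.7, -0.2, 10.5, 0, 0, -0.002, -1], [-0.7, -0.2, 10.5, 0, 0, -0.002, -1], [-0.7, -0.2, 10.5, 0, 0, -0.002, -1], [-0.7, -0.2, 10.5, 0, 0, -0.002, -1], [-0.7, -0.2, 10.5, 0, 0, -0.002, -1], [-0.7, -0.2, 10.5, 0, 0, -0.002, -1]]
```

View pics/w15.png

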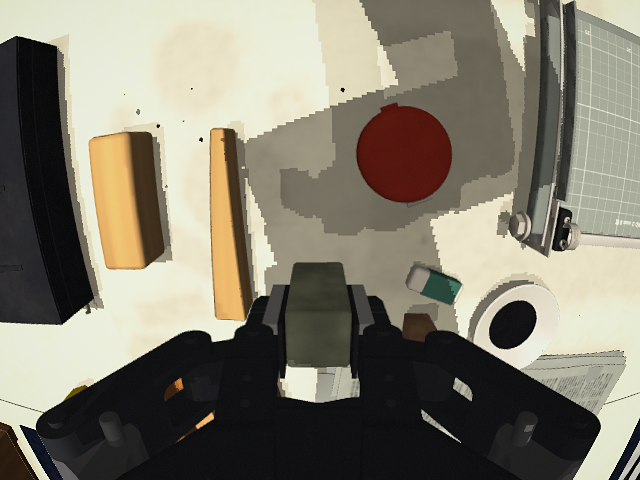

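servo_tool:
  motion:
    - [-1,0,11,-0.002,-0.002,0,-1]
    - [-1,0,11,0,0,0,-1]
    - [-1,0,11,0,0,0,-1]
    - [-1,0,10,0,0,0,-1]
    - [-1,0,10,0,0,0,-1]
    - [-1,0,9,0,0,0,-1]
    - [-1,0,7,0,0,0,-1]
    - [0,0,0,0,0,0,-1]

```text
t: 20.55
tcp_pos: [0.4661, 0.2832, 0.0366]
tool_rot: [0.007, 1.0, 0.001, 0.004]
force: [-0.3, -0.1, -0.3]
finger_gap: 0.274
```

```bash
python3 - <<'E'
from h import *
st(); plan([(452,283,29,180)],-1,3)
s=snap('side','side16')
cv2.imwrite('pics/side16z.png',cv2.resize(s['frame'][190:330,300:470][:,:,::-1],None,fx=4,fy=4))
E
```

```text
t 20.55 p [466.1 283.2  36.6] yaw 179.15 tilt [0.0081 0.0016] F [-0.3 -0.1 -0.3] gap 0.274 q [ 0.34  0.72  1.78 -0.    0.63 -1.21]
6 rows
[[2.3, -0.1, 1.3, 0.002, 0.008, -0.002, -1], [2.3, -0.1, 1.3, 0, 0, -0.002, -1], [2.3, -0.1, 1.3, 0, 0, -0.002, -1], [2.3, -0.1, 1.3, 0, 0, -0.002, -1], [2.3, -0.1, 1.3, 0, 0, -0.002, -1], [2.3, -0.0, 1.3, 0, 0, -0.002, -1]]
```

View pics/side16z.png

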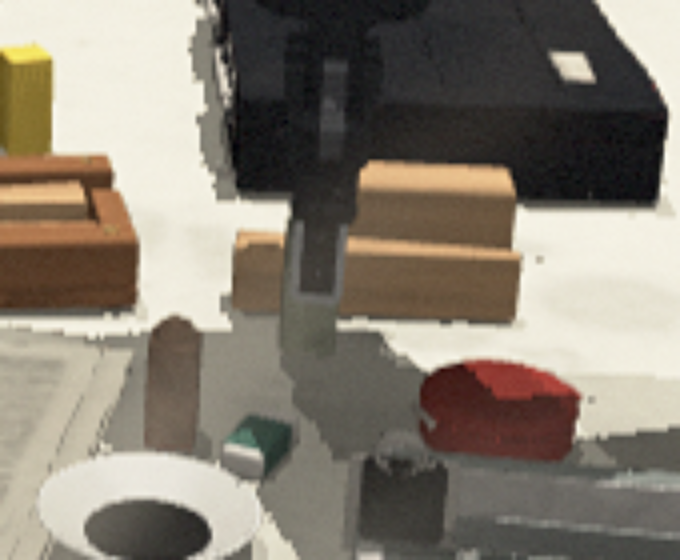

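servo_tool:
  motion:
    - [3,0,2,0.002,0.008,0,-1]
    - [3,0,2,0,0,0,-1]
    - [0,0,2,0,0,0,-1]
    - [0,0,0,0,0,0,-1]

```text
t: 20.93
tcp_pos: [0.46, 0.2836, 0.0312]
tool_rot: [0.007, 1.0, 0.0, 0.0]
force: [-0.0, -0.6, -1.4]
finger_gap: 0.268
```

```bash
python3 - <<'E'
from h import *
st()
E
```

```text
t 20.93 p [460.  283.6  31.2] yaw 179.15 tilt [0.0008 0.0001] F [-0.  -0.6 -1.4] gap 0.268 q [ 0.35  0.73  1.79 -0.    0.62 -1.21]
```

servo_tool:
  motion:
    - [0,0,1.5,0,0,0,-1]
    - [0,0,1.5,0,0,0,-1]
    - [0,0,0,0,0,0,-1]

```text
t: 21.18
tcp_pos: [0.4602, 0.284, 0.0288]
tool_rot: [0.007, 1.0, 0.0, 0.001]
force: [-0.6, 0.2, -0.2]
finger_gap: 0.269
```

```bash
python3 - <<'E'
from h import *
st()
E
```

```text
t 21.18 p [460.2 284.   28.8] yaw 179.19 tilt [0.0024 0.0007] F [-0.6  0.2 -0.2] gap 0.269 q [ 0.35  0.73  1.79 -0.    0.62 -1.21]
```

servo_tool:
  motion:
    - [0,0,1,0,0.002,0,-1]
    - [0,0,1,0,0,0,-1]

```text
t: 21.35
tcp_pos: [0.4605, 0.2842, 0.0271]
tool_rot: [0.007, 1.0, 0.001, 0.001]
force: [1.1, 0.2, 4.2]
finger_gap: 0.271
```

```bash
python3 - <<'E'
from h import *
st()
s=snap('side','side17')
cv2.imwrite('pics/side17z.png',cv2.resize(s['frame'][190:330,300:470][:,:,::-1],None,fx=4,fy=4))
E
```

```text
t 21.35 p [460.5 284.2  27.1] yaw 179.19 tilt [0.0013 0.0011] F [1.1 0.2 4.2] gap 0.271 q [ 0.35  0.74  1.79  0.    0.62 -1.21]
```

View pics/side17z.png

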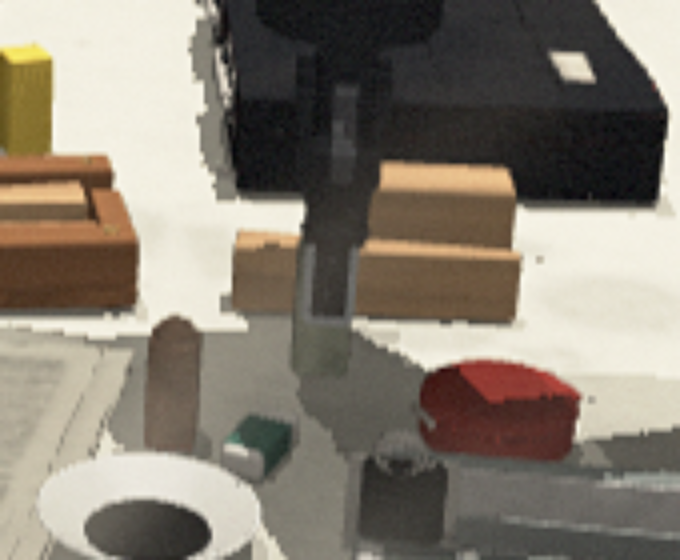

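The seal is on the table (Fz +4 N). I release it and go straight up.

servo_tool:
  motion:
    - [0,0,0,0,0,0,-1]
    - [0,0,0,0,0,0,-0.3]
    - [0,0,0,0,0,0,-0.15]
    - [0,0,0,0,0,0,-0.1]
    - [0,0,0,0,0,0,-0.1]
    - [0,0,-8,0,0,0,-0.1]
    - [0,0,-15,0,0,0,-0.1]
    - [0,0,-25,0,0,0,-0.1]
    - [0,0,-30,0,0,0,-0.1]
    - [0,0,-30,0,0,0,-0.1]
    - [0,0,-30,0,0,0,-0.1]
    - [0,0,0,0,0,0,-0.1]

```text
t: 22.4
tcp_pos: [0.4594, 0.2835, 0.1718]
tool_rot: [0.007, 1.0, -0.0, -0.002]
force: [0.9, 0.7, -0.2]
finger_gap: 0.451
```

```bash
python3 - <<'E'
from h import *
st(); plan([(470,150,200,180)],-0.1,25)
s=snap('side','side18'); snap('wrist','w18')
cv2.imwrite('pics/side18z.png',cv2.resize(s['frame'][190:330,260:470][:,:,::-1],None,fx=3.5,fy=3.5))
E
```

```text
t 22.4 p [459.4 283.5 171.8] yaw 179.17 tilt [-0.0032 -0.0005] F [ 0.9  0.7 -0.2] gap 0.451 q [ 0.35  0.5   1.7   0.    0.94 -1.21]
6 rows
[[-2.1, -22.2, -4.7, -0.001, -0.003, -0.002, -0.1], [-2.0, -22.2, -4.7, 0, 0, -0.002, -0.1], [-2.0, -22.2, -4.7, 0, 0, -0.002, -0.1], [-1.9, -22.2, -4.7, 0, 0, -0.002, -0.1], [-1.9, -22.2, -4.7, 0, 0, -0.002, -0.1], [-1.8, -22.2, -4.7, 0, 0, -0.002, -0.1]]
```

View pics/side18z.png

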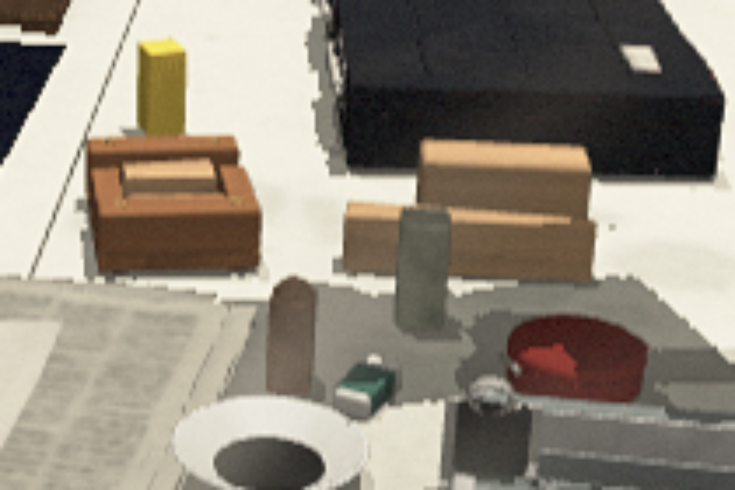

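View pics/w18.png

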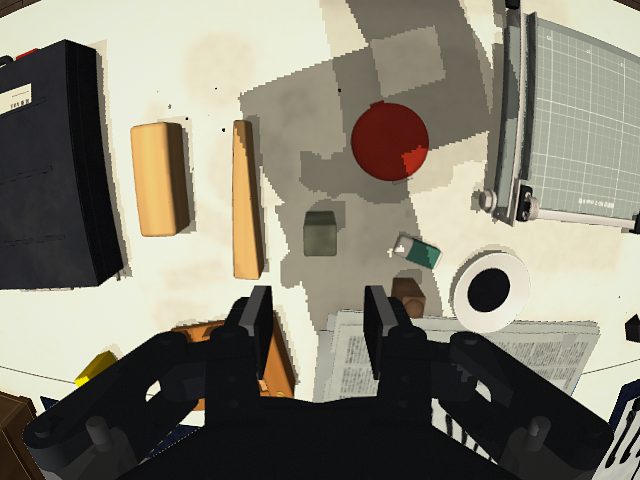

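The seal stands upright at side (398-450, 205-333) and wrist (320,232), beside the tin at (390,141). Block, wedge and bystanders look in place. I'll check the numbers and hand in.

```bash
python3 - <<'E'
from h import *
s=load('w18')
t=onz(s,390,141,.022,True)*1000; f=onz(s,320,241,.055,True)*1000
print('tin',t,'seal top',f,'dist',np.linalg.norm((t-f)[:2]))
a=load('side0')['frame'].astype(int);b=load('side18')['frame'].astype(int)
def c(f,m): 
    ys,xs=np.nonzero(m(f)); return round(xs.mean(),1),round(ys.mean(),1),len(xs)
red=lambda f:(f[...,0]>70)&(f[...,1]<.45*f[...,0])&(f[...,2]<.45*f[...,0])&(np.arange(640)[None]>395)&(np.arange(640)[None]<450)&(np.arange(480)[:,None]>275)&(np.arange(480)[:,None]<310)
print(c(a,red),c(b,red)); st(); manip.sign_off()
E
```

```text
tin [390.53289516 340.65826982  22.        ] seal top [461.9271709  284.69546864  55.        ] dist 90.71371298707385
(np.float64(424.3), np.float64(288.4), 477) (np.float64(416.8), np.float64(292.0), 94)
t 22.5 p [456.8 282.4 167.8] yaw 179.16 tilt [-0.0103 -0.0031] F [-0.2  0.5 -0.5] gap 0.449 q [ 0.35  0.5   1.71  0.    0.94 -1.21]
the job is handed in; nothing more can be done
```

The job is done and handed in at about 22.5 s, with the robot touching nothing.

- **Wedge:** I pushed its narrow end with the held block, and it went back about 24 mm until nearly flush and loose. I then laid the block on the table, lifted the wedge straight out and laid it down separately.
- **Seal:** I lifted it out and stood it upright at about (0.46, 0.284) m. That is about 91 mm from the tin's centre, within the 150 mm limit. The block did not touch it.
- **Forces:** The highest force I read was about 10 N, on the reading at the end of each move.

**Last checks:** The final side and wrist views show the seal upright, the block and wedge lying flat, and the other things where they were. The tin's centre measured (390.5, 340.7) mm, against (390.7, 338.8) and (388.8, 336.7) mm before. That difference is within the calibration error.

**Disagreed:** A red-colour check of the tin in the side view gave a shifted centre, 7.5 px off. The arm's shadow covered most of the tin, leaving 94 matching pixels against 477 before. I treated that result as invalid and relied on the wrist view.

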